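# Feed a blank through the press guard on a paddle and hold it under the punch

### The arm

A 6-joint arm with a two-finger parallel gripper is mounted at the origin on a cart in front of the work surface, level with it; the furniture and walls round the work are solid. World frame = base frame: x ahead of the robot, y to its left, z up, the work surface at z = 0. Lengths are in m, angles in rad, forces in N, time in s.
With the tool pointing down it reaches from about 0.3 to 0.825 m from the base axis. Payload 5.4 kg.
Tool frame: the origin (TCP) lies at the centre of the arm's flange, where the gripper is bolted on; the fingertips stand 190 mm ahead of it and the grasp point (between the pads) lies 171 mm ahead of it; y points along the fingers, x is the direction in which the jaws open and shut, and the axes are right-handed (so a half turn about y gives the same grasp; the last joint's range is limited). The gripper opens to 92 mm and grips with 3 to 60 N. Pads are 20 mm wide; open, the fingers measure 128 mm over their backs; the gripper's body (75 mm by 189 mm) begins 69 mm behind the grasp point.
Start: joints at [-1.338, 0.158, 1.597, -0, 1.386, -0.21], TCP at [0.246, -0.52, 0.405] pointing down, gripper open.
Joint ranges: [-2.91, 2.91], [-0.94, 2.29], [0.18, 2.7], [-1.29, 4.43], [0.17, 2.64], [-3, 3]. Speed limits (rad/s): [2.57, 2.57, 3.14, 3.14, 3.14, 3.14].

### API

Orientations are given as a rotation vector (axis times angle).
In Python, from station import env gives the robot as it stands.
- The arm moves only by the tool arm_command, never from a script. Its argument "steps" is a list of rows, each a list of 7 numbers: the turn, a rotation vector about the world's x, y, z in degrees, then the shift along the world's x, y, z in mm, then the opening, from -1 (shut) to 1 (fully open). A call has 1 to 5 rows; each row is the pose to reach, as a shift and turn from the pose measured when the call began; what a row does not reach only later rows make up. A row lasts 1/8 s, in which the tool goes at most 62.5 mm and 10.7 degrees, less where a joint would pass 70% of its speed; a pose out of reach is approached as far as the arm can. A call with a gripper value outside its range is refused whole. The fingers move at their own pace and stop on an object; "force" is the grip in N (left out, the last holds). Time passes only in rows, so rows that repeat a pose let the fingers close. It gives the time, the measured TCP pose, the force and the opening at its end, in the units of the state.
- env.sense(): the state, without advancing time (a new reading comes with each control period).
- env.snapshot(name): name is "scene" or "top"; returns (picture, depth): 420x560x3 uint8, red, green, blue; 420x560 float32, m along the optical axis (not along the pixel's ray), 0 where there is no reading.
- env.get_calibration(name): a dict with "fovy" (degrees; the focal length in pixels is half the picture's height over the tangent of half this angle, whatever the lens; pixels are square), "cx", "cy" (the principal point, pixels), "rvec" (rotation vector, rad) and "tvec" (3), from world to camera coordinates, as OpenCV has them. Camera axes: x right, y down, z forward; pixel columns grow to the right and rows downward; lengths in m; the calibration is good to about 2 mm. A picture is of the moment at which its call begins. get_calibration takes no time and is no camera call.
- env.hand_in(): hands the job in, once; it reports no verdict.
The state is a dict: "t": time; "qpos": joint angles; "qd": joint speeds; "joint_torque": joint torques, N m; "tool_pos": TCP position; "orientation": TCP orientation; "contact_force": force on the tool from outside, world axes, zero at the start; "ft_torque": the same for the moment, N m; "grip_width": finger opening in m.
Only numpy, scipy, OpenCV 4.12 (cv2) and the standard library are available. Lean on these libraries where they do the work, as an engineer would, in place of code of your own. Each camera call takes 0.05 s, during which the arm holds its last target.

### The job

Take the flat feeding paddle by its handle, slide its blade under the bronze blank that bridges the two plaster blocks, lift the blank on it, and feed it level through the slot in the stamping press's guard until the blank pushes the sprung stop inside about half-way in, square under the punch. Finish there, still holding the paddle with the blank lying on it and the paddle clear of the press. Never touch the blank with the gripper, do not drop it, and leave the emery roll and the bronze collar where they are.

Things in the scene. Friction and masses are not known exactly. Their poses are not given: they have to be found in the camera images.
- paddle: Feeding paddle, 233 mm long, resting on its handle on the bench top (z 0). Origin: underside of handle, below the middle of the grip; x toward blade tip, z up. Wooden handle x -70..+38, 24 wide, 30 high, flat upright sides. Aluminium part 3 thick, underside level at z 10, top z 13: neck 24 wide to x 101; shoulder 30 wide, top z 16.5, at x 101..109, for the blank's rear edge; blade 36 wide, x 109..163. 0.17 kg. Blank's centre lies at x 140 when seated.
- blank: Bronze plate blank, 62 long (its x) x 56 wide (its y) x 4 thick, about 0.12 kg, four small holes at the corners. Origin: centre of its underside, z up; x points away from the near end of the blocks (the end facing the robot). It lies with its long sides resting on the two blocks, over the 44 mm gap between them.
- block_left: Plaster block 78 (x) x 126 (y) x 30.5 high, loose on the bench top (z 0), 0.42 kg; the left of the two as seen from the robot. Origin: centre of its underside. The gap runs along its y; its -y end is the far one, so the way in, from the robot's side, goes along -y.
- block_right: The same kind of plaster block, right of the gap, parallel to the first; centres 122.5 apart, so the gap is 44 wide.
- press: Stamping press on a heavy foot, fixed, 305 high, standing on the bench top (z 0). Origin: underside of the foot, below the punch axis; x points into the press, the slot faces -x. Guard box x -46..+86, y -66..+66, top z 150, front sheet 4 thick, front and sides clear above. Die top z 63, 7 below the slot's sill; punch end z 96. The foot reaches to x -60, 22 high.
- slot (a point): Middle of the slot in the guard's front sheet, on its outer face (press x -46, z 75.5). Axes as the press. Slot 60 wide (y) x 11 high (z): 2 mm to spare on each side of the blank and above and below blade plus blank. Lips flare out 8 mm toward -x at 45 degrees all round it.
- punch (a point): Centre of the punch's end face (press x 0, y 0, z 96). Axes as the press. The blank belongs with its centre below this point.
- stop (a joint): Sprung stop inside the guard, travel 0 (out, at rest) to 0.012 m (fully in, toward press +x). Its upright face, 26 wide x 18 high, centred at slot height, rests at press x +25; a blank centred under the punch pushes it to 0.006. Spring: 3 N at rest to 6 N fully in.
- hose_top (a point): Fixed obstacle: crown of the thick flexible-shaft hose (30 to 40 thick), 250 high, that arches between robot and bench. Seen from above it runs from its handpiece on the bench at about (0.62, 0.10) through this point, falling again to (0.28, -0.21) where it leaves the bench's front edge. The work lies to its right; reach over it (tips above 0.30) when coming from its left.
- emery: Bystander: brown roll of emery tape 60 across, 25 high, in front of the press, to its right.
- collar: Bystander: turned bronze ring 52 across, 20 high, near the right front corner of the press.
Things that resemble listed ones, but are neither listed nor needed, are in the scene too. What is shaped like the blank but orange is not meant.

How it is judged:
On the way, in this order (a step that is already met when the one before it is completed fails the run):
1. the blank rides on the held paddle, clear of both blocks (height (world z) of blank above 0.045 m and contact force between blank and block_left below 0.05 N and contact force between blank and block_right below 0.05 N and contact force between blank and paddle above 0.3 N and contact force between the fingers and paddle above 2 N), for 0.2 s.
2. the blank, carried by the paddle, is half-way through the slot (x of blank in the frame of slot between 0 and 0.046 m and y of blank in the frame of slot between -0.006 and 0.006 m and z of blank in the frame of slot between -0.009 and 0.009 m and contact force between blank and paddle above 0.3 N and contact force between the fingers and paddle above 2 N), for 0.05 s.
At the end, for the whole second after the job is handed in: The program ends holding: gripper grips the paddle, the blank lies on it, centre within 7 mm of the punch axis, square and level within 5 degrees, stop pushed in 2 to 10 mm, blank at rest, paddle pressing on the press with under 1 N (horizontal distance between blank and punch below 0.007 m and value of joint stop between 0.002 and 0.01 m and angle between the x axis of blank and the x axis of press, either way round below 0.09 rad and angle between blank's own z axis and vertical below 0.09 rad and height (world z) of blank above 0.068 m and linear speed of blank below 0.02 m/s and contact force between paddle and press below 1 N and contact force between blank and paddle above 0.3 N and contact force between the fingers and paddle above 2 N); the arm keeps its last pose, push and grip.
It fails at once if the gripper touches the blank (contact force between the fingers and blank above 0.5 N).
It fails at once if the blank is dropped (height (world z) of blank below 0.022 m).
It fails at once if the emery roll is disturbed (distance of emery from where it was at the start of the episode above 0.02 m).
It fails at once if the bronze collar is disturbed (distance of collar from where it was at the start of the episode above 0.02 m).
It also fails if it takes over 67 s, if anything falls off the work surface, if the arm or the gripper's body presses on something with over 40 N, if the wrist force passes 120 N, or if a joint passes its speed limit or range.

## Working session

There is one attempt and no reset: what is moved stays moved. The work goes in short steps, Python scripts to look and compute and a tool call to move; the robot and the scene stay as the last step left them, time stands still between calls to the robot, and variables do not carry over. Pictures are saved under pics/ and viewed, and the job is handed in when it is done.

Besides the shell and the picture viewer there is one more tool, called after ">>>" as name([rows], argument=value, ...), one row to a line, values as JSON. arm_command: Moves the arm, as the interface text tells. Its arguments: {"type":"object","properties":{"steps":{"type":"array","items":{"type":"array","items":{"type":"number"}}},"force":{"type":"number"}},"required":["steps"]}

```bash
ls; mkdir -p pics; python3 - <<'E'
from station import env
import cv2, numpy as np
s=env.sense(); print(s)
for n in ("scene","top"):
    im,d=env.snapshot(n); c=env.get_calibration(n); print(n,c)
    np.savez(f"pics/{n}0.npz",im=im,d=d)
    cv2.imwrite(f"pics/{n}0.png",im[:,:,::-1])
E
```

```text
pics
{'t': 0.0, 'qpos': array([-1.33812628e+00,  1.59067117e-01,  1.59823780e+00, -1.02338502e-05,
        1.38620197e+00, -2.10084741e-01]), 'qd': array([0.00114172, 0.00015045, 0.00084716, 0.00034745, 0.0007954 ,
       0.00050363]), 'joint_torque': array([ 1.45275997e-03, -3.85570943e+01, -3.22110701e+01,  7.03173224e-02,
        3.77198006e-02, -1.39459780e-04]), 'tool_pos': array([ 0.2462692 , -0.51928381,  0.40370565]), 'orientation': array([-1.38535908,  0.87814689, -0.87588982]), 'contact_force': array([ 0.67476714, -0.13902358,  0.39497754]), 'ft_torque': array([-0.05649014,  0.05508905, -0.04171132]), 'grip_width': 0.0919854732373753}
scene {'fovy': 49.845244011622725, 'cx': 280.36975819891967, 'cy': 210.83575635615858, 'rvec': array([ 1.4827672 , -2.36837196,  0.60985406]), 'tvec': array([0.0585252 , 0.60745487, 0.89016678])}
top {'fovy': 53.56196249250407, 'cx': 283.71740184402097, 'cy': 214.36241897957237, 'rvec': array([ 1.54115966, -2.37271461,  0.57983283]), 'tvec': array([0.04175131, 0.60890607, 0.72517385])}
```

View pics/scene0.png

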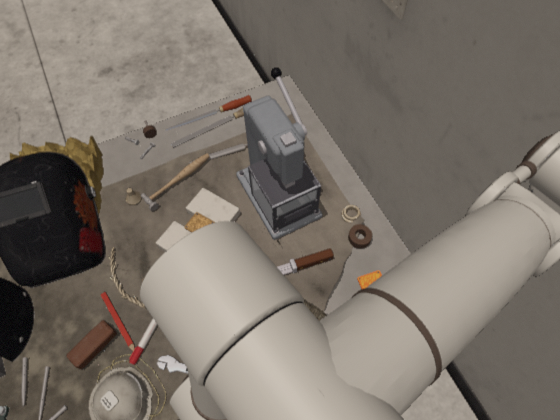

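View pics/top0.png

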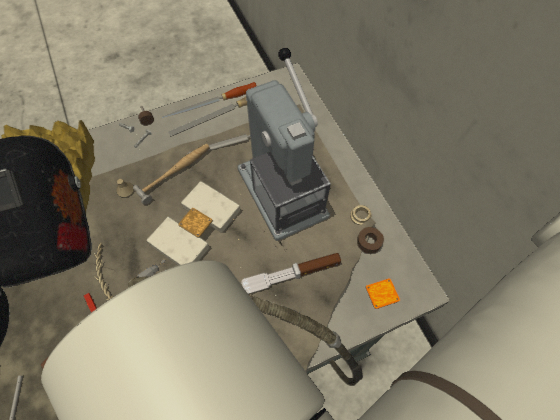

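```bash
cat > h.py <<'E'
import numpy as np, cv2
from scipy.spatial.transform import Rotation as R
def K(c,H=420):
    f=H/2/np.tan(np.radians(c["fovy"])/2); return f
def cam(c):
    Rm=R.from_rotvec(c["rvec"]).as_matrix(); t=np.array(c["tvec"]); return Rm,t
def pts(c,d):
    f=K(c);Rm,t=cam(c); v,u=np.mgrid[0:d.shape[0],0:d.shape[1]]
    P=np.stack([(u-c["cx"])/f*d,(v-c["cy"])/f*d,d],-1)
    W=(P-t)@Rm; W[d<=0]=np.nan; return W
def ray(c,u,v,z):
    f=K(c);Rm,t=cam(c); o=-Rm.T@t; uv=np.atleast_2d(np.stack([u,v],-1)).astype(float)
    r=np.stack([(uv[:,0]-c["cx"])/f,(uv[:,1]-c["cy"])/f,np.ones(len(uv))],-1)@Rm
    return o+r*((z-o[2])/r[:,2:3])
def proj(c,X):
    f=K(c);Rm,t=cam(c); P=np.atleast_2d(X)@Rm.T+t
    return np.stack([f*P[:,0]/P[:,2]+c["cx"],f*P[:,1]/P[:,2]+c["cy"]],-1)
E
python3 - <<'E'
from station import env
from h import *
for n in("scene","top"):
    c=env.get_calibration(n); Rm,t=cam(c); print(n,-Rm.T@t, Rm)
s=env.sense(); print(R.from_rotvec(s["orientation"]).as_matrix())
E
```

```text
scene [ 1.02935188e-01 -5.07720669e-04  1.07434986e+00] [[-0.43363031 -0.90099191 -0.01335397]
 [-0.7824899   0.38386393 -0.49026323]
 [ 0.44684931 -0.20214365 -0.87147211]]
top [ 0.20941176 -0.04289284  0.92341421] [[-0.40763637 -0.91313165  0.00481445]
 [-0.81243511  0.36026679 -0.45842888]
 [ 0.41687143 -0.19078371 -0.88871806]]
[[ 4.28470173e-01 -3.96710806e-04  9.03555838e-01]
 [-9.03554417e-01  1.63914973e-03  4.28470219e-01]
 [-1.65104207e-03 -9.99998578e-01  3.43876967e-04]]
```

```bash
python3 - <<'E'
from h import *
im=cv2.imread("pics/top0.png")
a=cv2.resize(im[165:305,135:415],None,fx=2.85,fy=2.85,interpolation=cv2.INTER_CUBIC)
cv2.imwrite("pics/crop_top.png",a)
from station import env
c=env.get_calibration("top"); z=np.load("pics/top0.npz"); W=pts(c,z["d"])
for u,v in [(330,262),(310,267),(285,272),(258,283),(246,290),(197,223),(210,205),(178,243),(370,240),(361,214),(382,293),(300,130),(285,240),(310,175)]:
    print(u,v,np.round(W[v,u],4))
E
```

```text
330 262 [ 0.4744 -0.2819  0.0282]
310 267 [ 0.482  -0.2347  0.0288]
285 272 [ 0.4991 -0.1802  0.0134]
258 283 [ 0.5004 -0.1137  0.0122]
246 290 [ 0.496  -0.0827  0.0131]
197 223 [ 0.6888 -0.036   0.0345]
210 205 [ 0.7231 -0.0805  0.0333]
178 243 [0.6607 0.0212 0.0282]
370 240 [ 0.4947 -0.4046 -0.0022]
361 214 [ 0.5626 -0.4155  0.0067]
382 293 [ 0.3679 -0.3639 -0.0008]
300 130 [ 0.6386 -0.2702  0.3198]
285 240 [ 0.5762 -0.2149  0.0035]
310 175 [ 0.6393 -0.3024  0.1472]
```

View pics/crop_top.png

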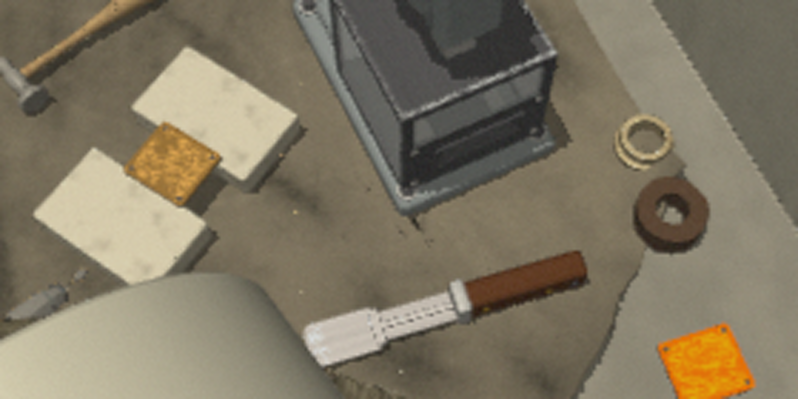

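```bash
python3 - <<'E'
from station import env
from h import *
c=env.get_calibration("top"); z=np.load("pics/top0.npz"); im=z["im"]; d=z["d"]; W=pts(c,d)
hsv=cv2.cvtColor(im,cv2.COLOR_RGB2HSV)
def comps(m,lo=60,roi=None):
    m=m.astype(np.uint8)
    if roi: 
        k=np.zeros_like(m);u0,u1,v0,v1=roi;k[v0:v1,u0:u1]=1;m=m*k
    n,l,st,ce=cv2.connectedComponentsWithStats(m)
    return [(i,st[i],ce[i].round(1)) for i in range(1,n) if st[i][4]>lo],l
H,S,V=[hsv[...,i].astype(int) for i in range(3)]
# blank
def rect(mask,zp,name):
    vs,us=np.nonzero(mask)
    cs=max(cv2.findContours(mask.astype(np.uint8),cv2.RETR_EXTERNAL,cv2.CHAIN_APPROX_NONE)[0],key=cv2.contourArea)[:,0].astype(float)
    X=ray(c,cs[:,0],cs[:,1],zp)[:,:2]
    r=cv2.minAreaRect((X*1000).astype(np.float32)); bp=cv2.boxPoints(r)
    print(name,"center",np.round(r[0],1),"size",np.round(r[1],1),"ang",round(r[2],1),"corners",bp.round(0).tolist()); return r
mb=(S>110)&(H<28)&(H>8)&(V>90)
r,l=comps(mb); 
for q in r: print("bronze/or",q)
print("at",hsv[223,197],hsv[262,325],hsv[243,178],hsv[283,258])
i=l[223,197]; 
if i: rect(l==i,0.0345,"blank")
mw=(S<60)&(V>150)&(np.nan_to_num(W[...,2],nan=9)<0.06)
r,l=comps(mw,100); 
for q in r: print("white",q)
for p in [(178,243),(218,200)]:
    i=l[p[1],p[0]]
    if i: rect(l==i,0.0305,"block")
mp=(S>120)&(H<14)&(V<160)
r,l=comps(mp,60,(230,420,165,310))
for q in r: print("brown",q)
i=l[262,325]
if i: rect(l==i,0.030,"handle")
E
```

```text
bronze/or (1, array([224,  82,  32,  16, 187], dtype=int32), array([238.8,  90. ]))
bronze/or (4, array([   2,  121,   84,   59, 1423], dtype=int32), array([ 56. , 138.9]))
bronze/or (5, array([156, 145,  52,  37, 223], dtype=int32), array([183.8, 161. ]))
bronze/or (8, array([179, 208,  33,  29, 545], dtype=int32), array([194.9, 221.9]))
bronze/or (31, array([299, 253,  41,  18, 288], dtype=int32), array([318.8, 262. ]))
bronze/or (33, array([366, 278,  34,  31, 685], dtype=int32), array([382.2, 293.2]))
at [ 19 166 189] [ 12 159  96] [ 22  50 214] [ 21  26 197]
blank center [694.1 -32.4] size [63.3 55.4] ang 33.3 corners [[652.0, -27.0], [683.0, -73.0], [736.0, -38.0], [705.0, 8.0]]
white (1, array([   0,    0,   66,  138, 5828], dtype=int32), array([26. , 68.5]))
white (2, array([   36,     0,   252,   130, 18401], dtype=int32), array([140. ,  53.8]))
white (98, array([ 181,  182,   58,   46, 1297], dtype=int32), array([210.4, 203.4]))
white (116, array([ 147,  217,   60,   48, 1513], dtype=int32), array([176.1, 241.8]))
white (143, array([241, 267,  54,  26, 643], dtype=int32), array([265.2, 279.7]))
white (165, array([329, 312,  32,  36, 426], dtype=int32), array([344.1, 328. ]))
white (173, array([ 317,  320,  114,  100, 3824], dtype=int32), array([375.5, 373.1]))
block center [665.   23.7] size [124.1  76.2] ang 31.7 corners [[592.0, 24.0], [632.0, -41.0], [738.0, 24.0], [698.0, 89.0]]
block center [728.6 -81.4] size [124.1  76.5] ang 31.4 corners [[656.0, -81.0], [696.0, -146.0], [802.0, -82.0], [762.0, -16.0]]
brown (3, array([299, 253,  42,  23, 432], dtype=int32), array([319.2, 263.1]))
handle center [ 480.1 -258.6] size [96.3 28.5] ang 82.9 corners [[460.0, -305.0], [488.0, -308.0], [500.0, -213.0], [472.0, -209.0]]
```

```bash
python3 - <<'E'
from station import env
from h import *
im=cv2.imread("pics/top0.png")
a=cv2.resize(im[135:255,225:345],None,fx=6,fy=6,interpolation=cv2.INTER_CUBIC)
cv2.imwrite("pics/crop_press.png",a[:600*1,:])
im=cv2.imread("pics/scene0.png")
a=cv2.resize(im[140:245,230:350],None,fx=5.7,fy=5.7,interpolation=cv2.INTER_CUBIC)
cv2.imwrite("pics/crop_press_s.png",a)
a=cv2.resize(cv2.imread("pics/top0.png")[230:310,225:365],None,fx=5.7,fy=5.7,interpolation=cv2.INTER_CUBIC)
cv2.imwrite("pics/crop_paddle.png",a)
E
```

```text
(no output)
```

View pics/crop_press.png

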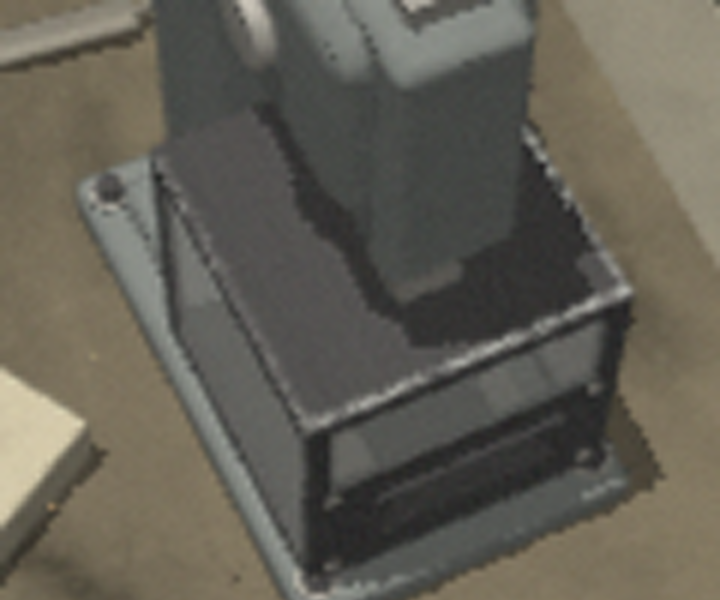

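View pics/crop_press_s.png

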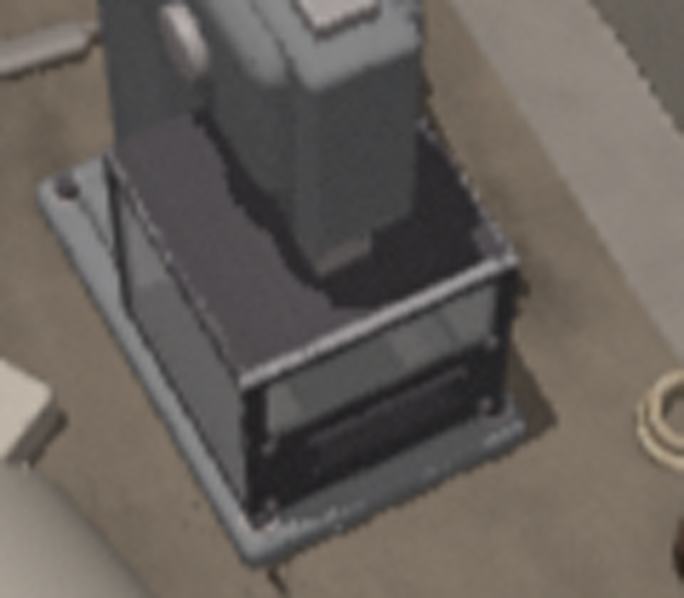

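View pics/crop_paddle.png

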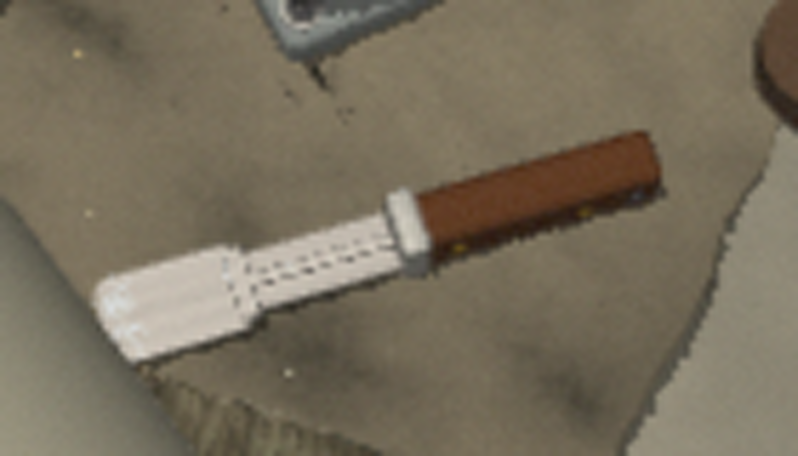

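```bash
python3 - <<'E'
from station import env
from h import *
def go(n,s,off,P,z):
    c=env.get_calibration(n); P=np.array(P,float); uv=np.array(off)+(P+.5)/s-.5
    return ray(c,uv[:,0],uv[:,1],z)[:,:2]*1000
for n,s,off,P in [("top",6,(225,135),[(305,425),(628,292),(155,152)]),("scene",5.7,(230,140),[(240,382),(517,258),(108,150)])]:
    X=go(n,s,off,P,.150); fl,fr,bl=X
    print(n,X.round(1).tolist(),"w",np.linalg.norm(fr-fl),"L",np.linalg.norm(bl-fl))
    y=(fl-fr)/np.linalg.norm(fl-fr); x=np.array([y[1],-y[0]]); xs=(bl-fl)/np.linalg.norm(bl-fl)
    print("yaw from front",np.degrees(np.arctan2(x[1],x[0])),"from side",np.degrees(np.arctan2(xs[1],xs[0])))
    m=(fl+fr)/2; print("front mid",m,"punch",m+46*xs, m+46*x)
# depth based: guard top plane
c=env.get_calibration("top"); z=np.load("pics/top0.npz"); W=pts(c,z["d"])
f=z["d"]; 
print("guard top z", W[190:200,268:285,2].mean())
# side plane left of guard fit: depth pts
# paddle: handle corners (top crop 5.7, off 225,230)
X=go("top",5.7,(225,230),[(640,131),(660,160),(418,194),(432,238)],.030); print("handle top", X.round(1).tolist())
X=go("top",5.7,(225,230),[(97,284),(134,361),(232,246),(250,326)],.013); print("blade TL,BL,TR,BR", X.round(1).tolist())
X=go("top",5.7,(225,230),[(388,192),(410,188),(432,265)],.030); print("ferrule", X.round(1).tolist())
E
```

```text
top [[598.8, -201.6], [601.6, -330.6], [727.9, -196.7]] w 129.0771263708787 L 129.22158977152253
yaw from front 1.2664586828101696 from side 2.1694298831649244
front mid [ 600.17870202 -266.07653048] punch [ 646.14573179 -264.33521668] [ 646.16746511 -265.05983507]
scene [[596.2, -201.5], [599.4, -333.0], [727.4, -199.4]] w 131.58577953245427 L 131.19064131443483
yaw from front 1.366069714468799 from side 0.9076396746990798
front mid [ 597.80866276 -267.27201648] punch [ 643.8028911  -266.54334712] [ 643.79558878 -266.17536933]
guard top z nan
handle top [[488.1, -306.4], [473.7, -308.0], [500.1, -212.8], [481.1, -210.1]]
blade TL,BL,TR,BR [[523.1, -82.7], [487.8, -84.5], [515.9, -138.2], [482.4, -131.8]]
ferrule [[505.7, -202.2], [503.7, -210.9], [471.0, -205.3]]
```

>>> arm_command([
  [0,0,8,30,34,-10,1],
  [0,0,18,75,85,-25,1],
  [0,0,28,120,136,-40,1],
  [0,0,38,165,187,-50,1],
  [0,0,46,200,227,-50,1],
], force=40)

```text
t: 0.72
tool_pos: [0.4398, -0.2986, 0.3531]
orientation: [-1.554, 0.254, -0.249]
contact_force: [0.8, -0.6, 0.1]
grip_width: 0.092
```

>>> arm_command([
  [0,0,8,30,36,-5,1],
  [0,0,11.5,39,47,-10,1],
  [0,0,11.5,39,47,-20,1],
  [0,0,11.5,39,47,-20,1],
])

```text
t: 1.23
tool_pos: [0.4777, -0.2525, 0.3318]
orientation: [-1.566, 0.1, -0.092]
contact_force: [-0.1, 0.1, -0.1]
grip_width: 0.0922
```

```bash
python3 - <<'E'
from station import env
from h import *
s=env.sense(); print(s["t"],s["tool_pos"],s["qpos"],s["contact_force"]); print(R.from_rotvec(s["orientation"]).as_matrix().round(4))
for n in ("scene","top"):
    im,d=env.snapshot(n); np.savez(f"pics/{n}1.npz",im=im,d=d); cv2.imwrite(f"pics/{n}1.png",im[:,:,::-1])
E
```

```text
1.225 [ 0.47774425 -0.25254905  0.33184378] [-7.09700811e-01  1.38851762e-01  1.76787504e+00 -1.37261690e-03
  1.24055980e+00 -5.86576542e-01] [-0.08495192  0.08183444 -0.08922385]
[[ 0.9925 -0.0052  0.1224]
 [-0.1224  0.0027  0.9925]
 [-0.0055 -1.      0.0021]]
```

View pics/scene1.png

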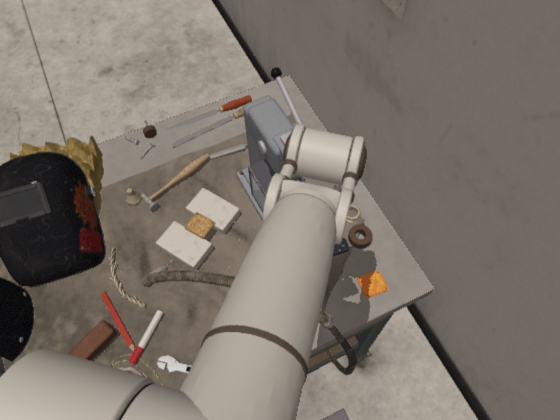

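View pics/top1.png

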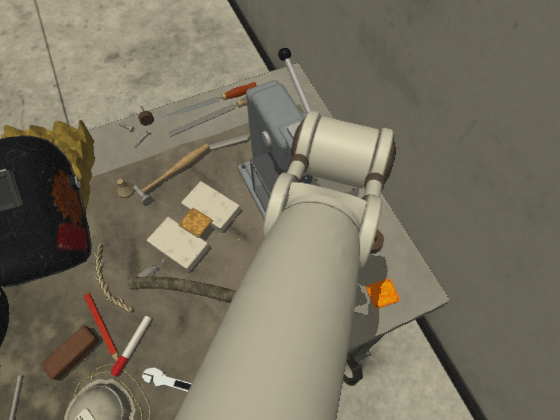

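```bash
python3 - <<'E'
from station import env
from h import *
for n,pl in (("scene",[(150,280),(165,277),(180,276),(200,277),(220,280),(232,283)]),("top",[(135,283),(155,282),(175,284),(200,287),(220,291),(232,295)])):
    c=env.get_calibration(n); z=np.load(f"pics/{n}1.npz"); im=z["im"]; d=z["d"]; W=pts(c,d)
    for u,v in pl: print(n,u,v,np.round(np.nanmedian(W[v-1:v+2,u-1:u+2].reshape(-1,3),0),3))
    hsv=cv2.cvtColor(im,cv2.COLOR_RGB2HSV).astype(int); H,S,V=[hsv[...,i] for i in range(3)]
    def best(m,lo,hi,ctr):
        cs=cv2.findContours(m.astype(np.uint8),cv2.RETR_EXTERNAL,cv2.CHAIN_APPROX_NONE)[0]
        cs=[q for q in cs if lo<cv2.contourArea(q)<hi and 140<q[:,0,0].mean()<250 and 175<q[:,0,1].mean()<270]; return cs
    for name,m,zp,lo,hi in (("blank",(S>115)&(H<28)&(H>8)&(V>90),.0345,250,1200),("block",(S<75)&(V>165),.0305,700,3000)):
        for q in best(m,lo,hi,None):
            q=q[:,0].astype(float); X=ray(c,q[:,0],q[:,1],zp)[:,:2]*1000
            r=cv2.minAreaRect(X.astype(np.float32)); print(n,name,np.round(r[0],1),np.round(r[1],1),round(r[2],1), "px",q.mean(0).round())
E
```

```text
scene 150 280 [0.555 0.116 0.131]
scene 165 277 [0.524 0.079 0.182]
scene 180 276 [0.5   0.049 0.207]
scene 200 277 [0.47  0.012 0.233]
scene 220 280 [ 0.441 -0.021  0.245]
scene 232 283 [ 0.282 -0.023  0.614]
scene blank [691.2 -34.3] [62.1 51.9] 33.0 px [199. 225.]
scene block [663.1  21.5] [123.3  76.3] 31.3 px [183. 243.]
scene block [726.8 -83. ] [123.3  76.3] 31.4 px [212. 208.]
top 135 283 [0.559 0.116 0.136]
top 155 282 [0.521 0.071 0.192]
top 175 284 [0.492 0.036 0.22 ]
top 200 287 [ 0.46  -0.004  0.24 ]
top 220 291 [ 0.437 -0.032  0.249]
top 232 295 [ 0.423 -0.048  0.251]
top blank [693.9 -32.5] [62.5 55.3] 32.9 px [195. 222.]
top block [664.9  23.5] [122.8  75.5] 31.2 px [177. 242.]
top block [728.9 -81.3] [122.4  75.2] 31.4 px [210. 204.]
```

>>> arm_command([
  [0,0,0,8,7,-40,1],
  [0,0,0,8,7,-85,1],
  [0,0,0,8,7,-125,1],
  [0,0,0,8,7,-139,1],
  [0,0,0,8,7,-139,1],
])

```text
t: 1.95
tool_pos: [0.4858, -0.2464, 0.194]
orientation: [-1.567, 0.101, -0.094]
contact_force: [0.3, 0.1, 1.0]
grip_width: 0.092
```

>>> arm_command([
  [0,0,0,0,0,-1,-1],
  [0,0,0,0,0,-1,-1],
  [0,0,0,0,0,-1,-1],
  [0,0,0,0,0,-1,-1],
  [0,0,0,0,0,-1,-1],
], force=50)

```text
t: 2.58
tool_pos: [0.4858, -0.2464, 0.1931]
orientation: [-1.567, 0.1, -0.094]
contact_force: [0.5, 0.5, -0.3]
grip_width: 0.0442
```

>>> arm_command([
  [0,0,0,0,0,0,-1],
  [0,0,0,0,0,0,-1],
  [0,0,0,0,0,0,-1],
  [0,0,0,0,0,0,-1],
  [0,0,0,0,0,0,-1],
])

```text
t: 3.2
tool_pos: [0.4859, -0.2464, 0.1931]
orientation: [-1.567, 0.1, -0.094]
contact_force: [0.5, 0.3, -0.4]
grip_width: 0.0239
```

```bash
python3 - <<'E'
from station import env
from h import *
A=[]
for n in("scene","top"):
    c=env.get_calibration(n); z=np.load(f"pics/{n}1.npz"); W=pts(c,z["d"])
    roi=np.zeros(W.shape[:2],bool)
    if n=="scene": roi[262:300,140:232]=1
    else: roi[268:305,125:232]=1
    m=roi&(W[...,2]>.06)&(W[...,2]<.28); P=W[m]; A.append(P); print(n,len(P))
P=np.concatenate(A); np.save("hose.npy",P)
nrm=np.array([.777,-.63])
for zc in np.arange(.08,.27,.02):
    q=P[(P[:,2]>zc)&(P[:,2]<zc+.02)]
    if len(q): 
        s=q[:,:2]@nrm; print(round(zc,2),len(q),q.mean(0).round(3),"s",s.min().round(3),s.max().round(3))
# box distance: body half 95 along jaw, 37.5 along d, bottom at TCP-.102 .. TCP+.06
d=np.array([np.cos(np.radians(31.4)),np.sin(np.radians(31.4))]); j=np.array([-d[1],d[0]])
C=np.array([.693,-.0335])
for back in (.262,.24,.22,.2,.18,.16,.14):
    o=C-back*d
    for tz in (.203,.30,.35,.37):
        q=P[(P[:,2]>tz-.102)]
        rel=q[:,:2]-o; dx=np.maximum(abs(rel@d)-.0375,0); dy=np.maximum(abs(rel@j)-.0945,0)
        dz=np.maximum(tz-.102-q[:,2],0)
        D=np.sqrt(dx**2+dy**2) if len(q) else np.array([9])
        print(back,tz,"horiz clearance",D.min().round(4), end=" | ")
    print()
E
```

```text
scene 1019
top 1362
0.08 45 [0.578 0.134 0.091] s 0.356 0.379
0.1 59 [0.568 0.126 0.11 ] s 0.355 0.379
0.12 90 [0.559 0.116 0.131] s 0.353 0.375
0.14 131 [0.548 0.102 0.151] s 0.353 0.376
0.16 182 [0.535 0.087 0.17 ] s 0.352 0.376
0.18 245 [0.519 0.068 0.19 ] s 0.351 0.374
0.2 372 [0.499 0.044 0.21 ] s 0.35 0.374
0.22 692 [0.469 0.008 0.231] s 0.348 0.373
0.24 547 [ 0.44  -0.027  0.245] s 0.348 0.371
0.262 0.203 horiz clearance 0.027 | 0.262 0.3 horiz clearance 0.027 | 0.262 0.35 horiz clearance 0.0277 | 0.262 0.37 horiz clearance 9 | 
0.24 0.203 horiz clearance 0.027 | 0.24 0.3 horiz clearance 0.027 | 0.24 0.35 horiz clearance 0.0277 | 0.24 0.37 horiz clearance 9 | 
0.22 0.203 horiz clearance 0.027 | 0.22 0.3 horiz clearance 0.027 | 0.22 0.35 horiz clearance 0.0277 | 0.22 0.37 horiz clearance 9 | 
0.2 0.203 horiz clearance 0.027 | 0.2 0.3 horiz clearance 0.027 | 0.2 0.35 horiz clearance 0.0277 | 0.2 0.37 horiz clearance 9 | 
0.18 0.203 horiz clearance 0.0274 | 0.18 0.3 horiz clearance 0.0274 | 0.18 0.35 horiz clearance 0.0308 | 0.18 0.37 horiz clearance 9 | 
0.16 0.203 horiz clearance 0.0339 | 0.16 0.3 horiz clearance 0.0339 | 0.16 0.35 horiz clearance 0.0393 | 0.16 0.37 horiz clearance 9 | 
0.14 0.203 horiz clearance 0.0386 | 0.14 0.3 horiz clearance 0.0386 | 0.14 0.35 horiz clearance 0.0499 | 0.14 0.37 horiz clearance 9 |
```

>>> arm_command([
  [0,0,0,0,0,20,-1],
  [0,0,-5,0,5,65,-1],
  [0,0,-13,5,15,115,-1],
  [0,0,-22,10,30,165,-1],
  [0,0,-30,15,45,205,-1],
])

```text
t: 3.82
tool_pos: [0.5008, -0.2009, 0.4]
orientation: [-1.507, 0.513, -0.509]
contact_force: [0.5, -0.9, -1.8]
grip_width: 0.024
```

>>> arm_command([
  [0,0,-7,5,20,20,-1],
  [0,0,-14,10,35,25,-1],
  [0,0,-20,13,48,25,-1],
  [0,0,-20,13,48,25,-1],
])

```text
t: 4.32
tool_pos: [0.5137, -0.1523, 0.4245]
orientation: [-1.424, 0.781, -0.776]
contact_force: [0.2, -0.0, -3.1]
grip_width: 0.0238
```

```bash
cat > look.py <<'E'
import sys
from station import env
from h import *
k=sys.argv[1]
for n in ("scene","top"):
    im,d=env.snapshot(n); np.savez(f"pics/{n}{k}.npz",im=im,d=d); cv2.imwrite(f"pics/{n}{k}.png",im[:,:,::-1])
s=env.sense(); M=R.from_rotvec(s["orientation"]).as_matrix(); print("t",s["t"],"tcp",s["tool_pos"].round(4),"q",s["qpos"].round(3),"F",s["contact_force"].round(2),"w",round(s["grip_width"],4)); print(M.round(4).tolist())
print("grasp",(s["tool_pos"]+.171*M[:,1]).round(4),"paddle yaw",np.degrees(np.arctan2(M[1,2],M[0,2])).round(2))
a=cv2.imread(f"pics/scene{k}.png");b=cv2.imread(f"pics/top{k}.png")
E
python3 look.py 2
```

```text
t 4.425 tcp [ 0.5136 -0.1531  0.4245] q [-0.516  0.044  1.681  0.002  1.42   0.483] F [ 0.04 -0.94 -1.38] w 0.0234
[[0.5407, -0.0016, 0.8412], [-0.8412, 0.0034, 0.5407], [-0.0037, -1.0, 0.0005]]
grasp [ 0.5133 -0.1525  0.2535] paddle yaw 32.73
```

View pics/scene2.png

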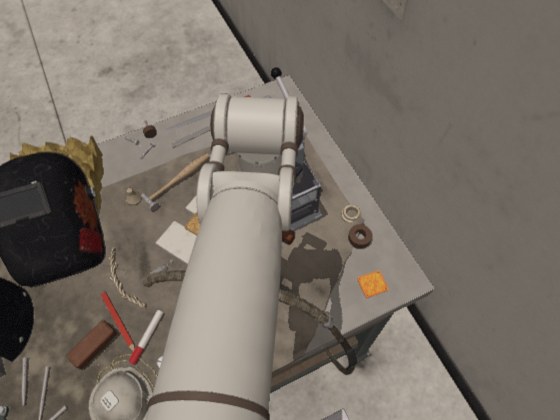

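View pics/top2.png

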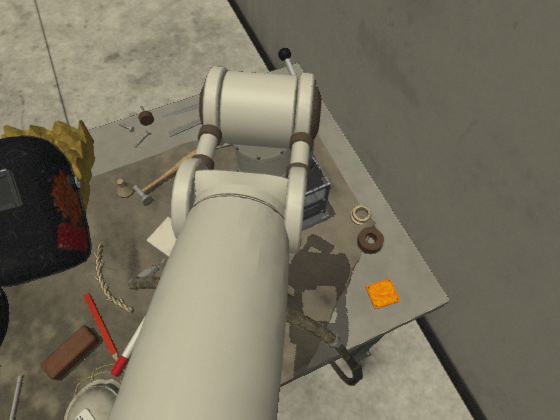

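```bash
python3 - <<'E'
from station import env
from h import *
c=env.get_calibration("scene"); W=pts(c,np.load("pics/scene2.npz")["d"])
for u,v in [(255,110),(255,130),(255,150),(215,120),(300,120),(245,185),(245,220),(240,260),(235,300),(230,340),(205,200),(285,200)]: print(u,v,W[v,u].round(3))
E
```

```text
255 110 [ 0.508 -0.149  0.597]
255 130 [ 0.486 -0.139  0.583]
255 150 [ 0.481 -0.134  0.547]
215 120 [ 0.519 -0.093  0.594]
300 120 [ 0.474 -0.203  0.584]
245 185 [ 0.383 -0.082  0.625]
245 220 [ 0.33  -0.061  0.645]
240 260 [ 0.282 -0.036  0.661]
235 300 [ 0.242 -0.015  0.674]
230 340 [0.208 0.003 0.685]
205 200 [ 0.395 -0.034  0.609]
285 200 [ 0.351 -0.119  0.612]
```

>>> arm_command([
  [0,0,-1.4,2,13,0,-1],
  [0,0,-1.4,2,13,0,-1],
  [0,0,-1.4,2,13,-10,-1],
])

```text
t: 4.8
tool_pos: [0.5157, -0.1408, 0.4149]
orientation: [-1.418, 0.798, -0.796]
contact_force: [-0.5, -0.0, -1.0]
grip_width: 0.0232
```

```bash
cat > st.py <<'E'
from station import env
from h import *
s=env.sense(); M=R.from_rotvec(s["orientation"]).as_matrix(); print("t",s["t"],"tcp",s["tool_pos"].round(4),"q",s["qpos"].round(3),"F",s["contact_force"].round(2),"w",round(s["grip_width"],4)); print("tilt y",M[:,1].round(4),"z",M[:,2].round(4))
print("grasp",(s["tool_pos"]+.171*M[:,1]).round(4),"paddle yaw",np.degrees(np.arctan2(M[1,2],M[0,2])).round(2))
E
python3 st.py
```

```text
t 4.8 tcp [ 0.5157 -0.1408  0.4149] q [-0.493  0.047  1.697  0.002  1.399  0.53 ] F [-0.47 -0.04 -1.01] w 0.0232
tilt y [-1.0e-04  2.3e-03 -1.0e+00] z [0.8539 0.5204 0.0011]
grasp [ 0.5157 -0.1404  0.2439] paddle yaw 31.36
```

>>> arm_command([
  [0,0,0,-1,0,-30,-1],
  [0,0,0,-1,0,-70,-1],
  [0,0,0,-1,0,-110,-1],
  [0,0,0,-1,0,-145,-1],
  [0,0,0,-1,0,-155,-1],
])

```text
t: 5.42
tool_pos: [0.5134, -0.1407, 0.2568]
orientation: [-1.418, 0.803, -0.791]
contact_force: [-0.1, 0.2, -1.0]
grip_width: 0.0236
```

```bash
python3 look.py 3; python3 - <<'E'
import cv2,numpy as np
a=cv2.resize(cv2.imread("pics/scene3.png")[100:300,100:360],None,fx=1.5,fy=1.5);b=cv2.resize(cv2.imread("pics/top3.png")[100:300,100:360],None,fx=1.5,fy=1.5)
cv2.imwrite("pics/both3.png",np.hstack([a,b]))
E
```

```text
t 5.525 tcp [ 0.5143 -0.141   0.2589] q [-0.495  0.216  1.839  0.002  1.09   0.528] F [-0.11 -0.53 -0.25] w 0.0238
[[0.5204, -0.0021, 0.8539], [-0.8539, 0.0032, 0.5204], [-0.0038, -1.0, -0.0001]]
grasp [ 0.514  -0.1404  0.0879] paddle yaw 31.36
```

View pics/both3.png

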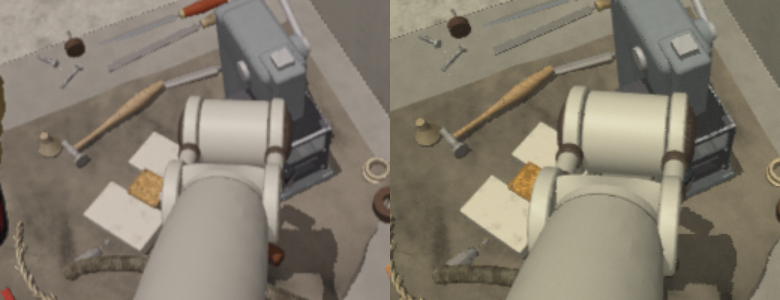

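```bash
python3 - <<'E'
from station import env
from h import *
im=cv2.imread("pics/scene3.png"); c=env.get_calibration("scene")
s=.1; o=np.array([.514,-.1404]); d=np.array([.8539,.5204]); n=np.array([-d[1],d[0]])
zt=.0879-.171+.171 # grasp z
z0=.2589-.193
E=[]
for x in(-.07,):
  for y in(-.012,.012):
    for z in(0,.03):
        p=o+d*x+n*y; E.append((p[0],p[1],z0+z))
uv=proj(c,np.array(E)); print(uv.round(1))
a=cv2.resize(im[245:295,255:325],None,fx=10,fy=10,interpolation=cv2.INTER_CUBIC)
for p in uv:
    q=((p-[255,245]+.5)*10).astype(int); cv2.circle(a,tuple(int(i) for i in q),5,(0,255,0),1)
cv2.imwrite("pics/hend.png",a)
E
```

```text
[[291.5 270.9]
 [291.6 266.1]
 [286.1 278.9]
 [286.  274.2]]
```

View pics/hend.png

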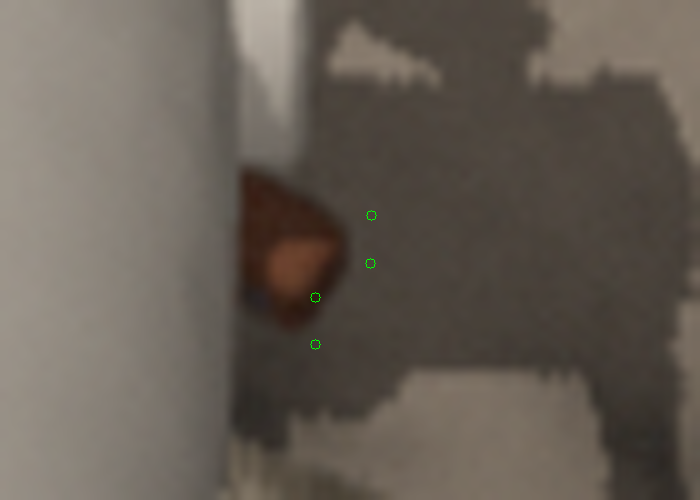

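```bash
python3 - <<'E'
from station import env
from h import *
c=env.get_calibration("top"); z=np.load("pics/top0.npz"); im=z["im"]; d=z["d"]
a=cv2.resize(im[255:305,235:300,::-1],None,fx=12,fy=12,interpolation=cv2.INTER_CUBIC)
dd=d[255:305,235:300]; m=cv2.resize(((dd<.75)&(dd>0)).astype(np.uint8),None,fx=12,fy=12,interpolation=cv2.INTER_NEAREST)
a[m>0]=a[m>0]//2+np.array([100,0,0],np.uint8)
cv2.imwrite("pics/tip.png",a)
# profile along axis in world
p=np.array([.1236,.9923]); n=np.array([-p[1],p[0]]); o=np.array([.485,-.2452])
for zz,rng in((.030,range(-80,50,2)),(.013,range(36,172,2))):
    row=[]
    for x in rng:
        X=np.array([[*(o+p*x/1000),zz]]); u,v=proj(c,X)[0]
        col=cv2.getRectSubPix(im.astype(np.float32),(1,1),(float(u),float(v)))[0,0]; row.append(f"{x}:{'/'.join(str(int(q)) for q in col)}")
    print(" ".join(row))
E
```

```text
-80:121/112/89 -78:120/111/88 -76:121/112/89 -74:123/114/93 -72:121/111/90 -70:120/110/89 -68:120/111/90 -66:119/110/90 -64:109/97/78 -62:88/63/44 -60:91/57/34 -58:97/59/34 -56:96/58/34 -54:95/57/33 -52:94/56/35 -50:96/58/34 -48:97/60/35 -46:97/60/36 -44:96/59/35 -42:96/59/35 -40:96/62/36 -38:97/60/34 -36:97/59/34 -34:97/61/36 -32:98/61/36 -30:95/60/35 -28:96/59/36 -26:95/58/34 -24:96/59/34 -22:97/60/34 -20:98/60/37 -18:97/59/34 -16:97/59/34 -14:97/58/33 -12:97/58/33 -10:99/60/37 -8:99/62/39 -6:98/60/38 -4:98/60/35 -2:98/60/36 0:98/60/38 2:98/61/35 4:99/62/38 6:95/59/34 8:96/59/32 10:96/58/34 12:96/59/36 14:97/60/36 16:96/58/34 18:98/62/37 20:98/61/36 22:97/59/36 24:97/58/37 26:97/59/37 28:97/59/37 30:97/60/36 32:98/59/37 34:105/73/55 36:131/113/100 38:168/162/151 40:190/187/174 42:198/193/180 44:199/195/182 46:167/163/153 48:133/129/121
36:177/172/160 38:191/186/174 40:199/195/182 42:197/192/179 44:163/160/147 46:129/122/117 48:160/153/144 50:170/164/153 52:166/160/151 54:172/165/155 56:203/195/183 58:182/175/164 60:164/157/147 62:170/162/152 64:187/179/168 66:173/166/156 68:174/167/157 70:173/165/155 72:196/189/176 74:193/187/175 76:171/165/154 78:169/162/151 80:201/192/181 82:178/170/161 84:161/154/145 86:171/163/153 88:193/186/175 90:192/188/176 92:174/168/158 94:168/162/152 96:194/186/175 98:190/182/172 100:166/159/150 102:168/160/151 104:189/181/170 106:185/178/167 108:192/184/173 110:201/193/181 112:201/193/182 114:188/180/170 116:177/169/159 118:193/185/174 120:193/185/174 122:194/186/175 124:194/187/176 126:194/187/175 128:192/183/172 130:191/184/172 132:194/187/174 134:194/187/175 136:194/186/175 138:196/187/176 140:196/187/176 142:196/187/176 144:194/187/176 146:196/188/176 148:196/188/176 150:195/186/176 152:195/185/175 154:195/186/175 156:195/188/178 158:199/192/181 160:203/196/185 162:198/192/182 164:197/189/179 166:188/179/168 168:147/141/130 170:86/84/72
```

View pics/tip.png

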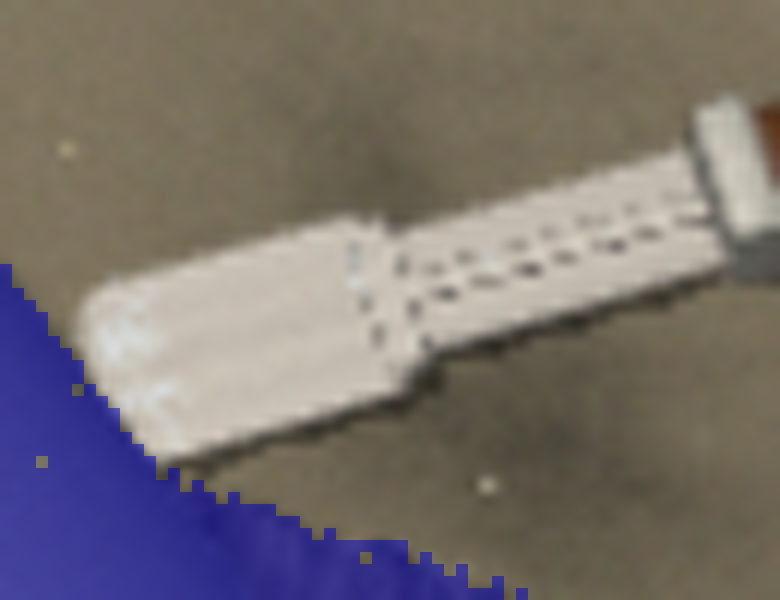

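```bash
python3 - <<'E'
from station import env
from h import *
c=env.get_calibration("top")
p=np.array([.1236,.9923]); n=np.array([-p[1],p[0]]); o=np.array([485,-245.2])
for (u,v),zz in [((355,240),.0165),((375,335),.0165),((402,262),.0165),((425,342),.0165),((362,215),.013),((410,390),.013),((170,460),.013),((350,215),.013),((85,300),.013),((700,160),.013),((725,270),.013)]:
    X=ray(c,[235+(u+.5)/12-.5],[255+(v+.5)/12-.5],zz)[0,:2]*1000-o; print((u,v),"along",(X@p).round(1),"lat",(X@n).round(1))
c=env.get_calibration("scene"); o=np.array([.514,-.1404]); d=np.array([.8539,.5204])
q=lambda x:proj(c,np.array([[*(o+d*x+np.array([-d[1],d[0]])*y),.096] for y in(-.012,.012)]))
print(q(-.07),q(-.063),q(-.06))
E
```

```text
(355, 240) along 113.9 lat -12.9
(375, 335) along 115.4 lat 6.3
(402, 262) along 106.6 lat -6.1
(425, 342) along 106.8 lat 10.3
(362, 215) along 111.1 lat -18.5
(410, 390) along 111.8 lat 17.4
(170, 460) along 158.5 lat 17.4
(350, 215) along 113.3 lat -19.2
(85, 300) along 166.0 lat -17.4
(700, 160) along 45.8 lat -10.3
(725, 270) along 47.9 lat 12.1
[[291.6120648  266.03844998]
 [286.04869931 274.21721588]] [[289.06793325 264.528372  ]
 [283.49115948 272.67786984]] [[287.98045328 263.88289454]
 [282.397975   272.01989799]]
```

>>> arm_command([
  [0,0,0,0,0,-10,-1],
  [0,0,0,0,0,-20,-1],
  [0,0,0,0,0,-30,-1],
  [0,0,0,0,0,-35,-1],
])

```text
t: 6.02
tool_pos: [0.5141, -0.1408, 0.2231]
orientation: [-1.418, 0.801, -0.793]
contact_force: [0.3, -0.1, -0.2]
grip_width: 0.0236
```

>>> arm_command([
  [0,0,0,0,0,-7,-1],
  [0,0,0,0,0,-14,-1],
  [0,0,0,0,0,-19,-1],
  [0,0,0,0,0,-20,-1],
])

```text
t: 6.52
tool_pos: [0.514, -0.1408, 0.2027]
orientation: [-1.418, 0.801, -0.793]
contact_force: [-0.2, -0.4, -1.5]
grip_width: 0.0237
```

```bash
python3 look.py 4; python3 - <<'E'
import cv2,numpy as np
a=cv2.resize(cv2.imread("pics/scene4.png")[100:300,100:360],None,fx=1.5,fy=1.5);b=cv2.resize(cv2.imread("pics/top4.png")[100:300,100:360],None,fx=1.5,fy=1.5)
cv2.imwrite("pics/both4.png",np.hstack([a,b]))
E
```

```text
t 6.625 tcp [ 0.5142 -0.1409  0.2031] q [-0.495  0.308  1.858  0.002  0.98   0.527] F [ 0.17  0.32 -2.22] w 0.0237
[[0.5204, -0.0028, 0.8539], [-0.8539, 0.0037, 0.5204], [-0.0046, -1.0, -0.0005]]
grasp [ 0.5137 -0.1403  0.0321] paddle yaw 31.36
```

View pics/both4.png

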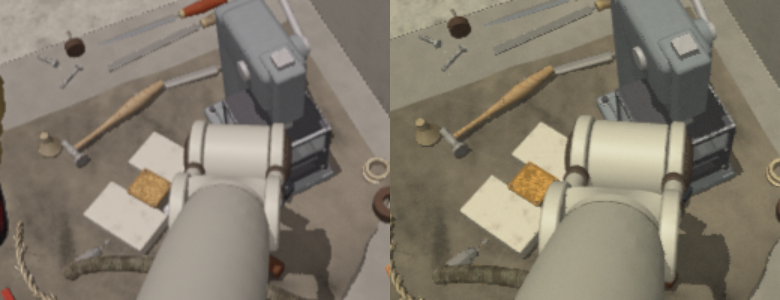

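>>> arm_command([
  [0,0,0,6,3.5,0,-1],
  [0,0,0,12,7,0,-1],
  [0,0,0,18,10.8,0,-1],
  [0,0,0,24,14.5,0,-1],
  [0,0,0,26,15.6,0,-1],
])

```text
t: 7.25
tool_pos: [0.5406, -0.1249, 0.2031]
orientation: [-1.418, 0.8, -0.793]
contact_force: [-0.5, 0.7, -1.5]
grip_width: 0.0237
```

>>> arm_command([
  [0,0,0,6,3.6,0,-1],
  [0,0,0,12,7.3,0,-1],
  [0,0,0,18,11,0,-1],
  [0,0,0,22,13.4,0,-1],
  [0,0,0,22,13.4,0,-1],
])

```text
t: 7.88
tool_pos: [0.5629, -0.1113, 0.2031]
orientation: [-1.418, 0.799, -0.793]
contact_force: [-0.1, 0.1, -2.2]
grip_width: 0.0234
```

```bash
python3 look.py 5; python3 - <<'E'
import cv2,numpy as np
a=cv2.resize(cv2.imread("pics/scene5.png")[180:270,140:270],None,fx=3,fy=3);b=cv2.resize(cv2.imread("pics/top5.png")[180:270,140:270],None,fx=3,fy=3)
cv2.imwrite("pics/both5.png",np.hstack([a,b]))
E
```

```text
t 7.975 tcp [ 0.5626 -0.1115  0.2031] q [-0.407  0.396  1.741  0.003  1.009  0.615] F [-0.31  0.91 -0.78] w 0.0237
[[0.5211, -0.0028, 0.8535], [-0.8535, 0.0036, 0.5211], [-0.0046, -1.0, -0.0005]]
grasp [ 0.5621 -0.1108  0.0321] paddle yaw 31.41
```

View pics/both5.png

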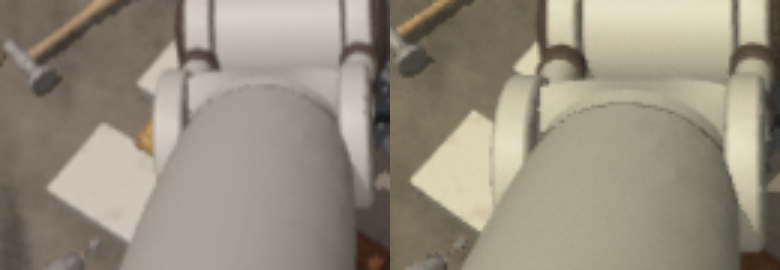

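>>> arm_command([
  [0,0,0,1.5,1,0,-1],
  [0,0,0,2.7,1.6,0,-1],
  [0,0,0,2.7,1.6,2,-1],
  [0,0,0,2.7,1.6,5,-1],
  [0,0,0,2.7,1.6,7,-1],
], force=60)

```text
t: 8.6
tool_pos: [0.5652, -0.1098, 0.2102]
orientation: [-1.418, 0.8, -0.793]
contact_force: [-0.4, 0.1, -2.1]
grip_width: 0.0236
```

```bash
python3 st.py
```

```text
t 8.6 tcp [ 0.5652 -0.1098  0.2102] q [-0.402  0.39   1.732  0.003  1.024  0.619] F [-0.4   0.13 -2.11] w 0.0236
tilt y [-0.003   0.0039 -1.    ] z [ 8.535e-01  5.210e-01 -5.000e-04]
grasp [ 0.5647 -0.1091  0.0392] paddle yaw 31.4
```

>>> arm_command([
  [0,0,0,0,0,2,-1],
  [0,0,0,0,0,5,-1],
  [0,0,0,0,0,8,-1],
  [0,0,0,0,0,12,-1],
  [0,0,0,0,0,16,-1],
])

```text
t: 9.22
tool_pos: [0.5653, -0.1099, 0.2267]
orientation: [-1.418, 0.8, -0.793]
contact_force: [-0.3, -0.8, -2.1]
grip_width: 0.0236
```

```bash
python3 st.py
```

```text
t 9.225 tcp [ 0.5653 -0.1099  0.2267] q [-0.402  0.364  1.728  0.003  1.054  0.619] F [-0.29 -0.8  -2.05] w 0.0236
tilt y [-0.0026  0.0036 -1.    ] z [ 8.535e-01  5.211e-01 -3.000e-04]
grasp [ 0.5649 -0.1093  0.0557] paddle yaw 31.4
```

>>> arm_command([
  [0,0,0,0,0,6,-1],
  [0,0,0,0,0,18,-1],
  [0,0,0,0,0,33,-1],
  [0,0,0,0,0,45,-1],
  [0,0,0,0,0,50,-1],
])

```text
t: 9.85
tool_pos: [0.5657, -0.11, 0.2782]
orientation: [-1.418, 0.798, -0.795]
contact_force: [0.4, -0.1, -3.3]
grip_width: 0.0236
```

```bash
python3 look.py 6; python3 - <<'E'
import cv2,numpy as np
a=cv2.resize(cv2.imread("pics/scene6.png")[150:270,130:260],None,fx=3,fy=3);b=cv2.resize(cv2.imread("pics/top6.png")[150:270,130:260],None,fx=3,fy=3)
cv2.imwrite("pics/both6.png",np.hstack([a,b]))
E
```

```text
t 9.95 tcp [ 0.5655 -0.11    0.2775] q [-0.402  0.291  1.705  0.003  1.147  0.619] F [ 1.44  0.22 -2.78] w 0.0234
[[0.521, -0.0013, 0.8535], [-0.8535, 0.0031, 0.521], [-0.0033, -1.0, 0.0005]]
grasp [ 0.5653 -0.1095  0.1065] paddle yaw 31.4
```

View pics/both6.png

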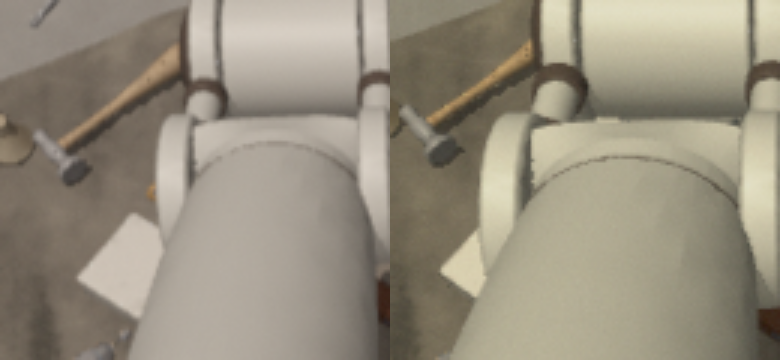

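>>> arm_command([
  [0,0,0,0,0,8,-1],
  [0,0,0,0,0,24,-1],
  [0,0,0,-5,-2,44,-1],
  [0,0,0,-12,-6,64,-1],
  [0,0,0,-18,-10,74,-1],
])

```text
t: 10.58
tool_pos: [0.5474, -0.1205, 0.354]
orientation: [-1.418, 0.796, -0.797]
contact_force: [-0.0, -0.6, -2.7]
grip_width: 0.0237
```

>>> arm_command([
  [0,0,0,-8,-5,10,-1],
  [0,0,-2,-22,-15,24,-1],
  [0,0,-5,-38,-30,38,-1],
  [0,0,-8,-54,-45,48,-1],
  [0,0,-10,-62,-52,50,-1],
])

```text
t: 11.2
tool_pos: [0.4845, -0.1733, 0.4048]
orientation: [-1.36, 0.93, -0.933]
contact_force: [-0.8, -0.3, -3.2]
grip_width: 0.0237
```

>>> arm_command([
  [0,0,-2,-6,-6,0,-1],
  [0,0,-6,-18,-18,0,-1],
  [0,0,-11,-32,-32,0,-1],
  [0,0,-16,-44,-45,0,-1],
  [0,0,-19,-50,-50,0,-1],
])

```text
t: 11.82
tool_pos: [0.4338, -0.224, 0.4043]
orientation: [-1.224, 1.182, -1.184]
contact_force: [-0.4, -0.1, -3.6]
grip_width: 0.0235
```

>>> arm_command([
  [0,0,-3,-2,-4,0,-1],
  [0,0,-8,-4,-10,0,-1],
  [0,0,-14,-8,-18,0,-1],
  [0,0,-19,-10,-23,0,-1],
  [0,0,-22,-10,-25,0,-1],
])

```text
t: 12.45
tool_pos: [0.4236, -0.249, 0.404]
orientation: [-1.02, 1.463, -1.464]
contact_force: [0.1, -0.1, -3.0]
grip_width: 0.0236
```

```bash
python3 look.py 7
```

```text
t 12.55 tcp [ 0.4237 -0.249   0.404 ] q [-7.780e-01 -6.200e-02  1.827e+00  1.000e-03  1.376e+00  1.143e+00] F [ 0.56  0.27 -2.47] w 0.0237
[[-0.3431, 0.0017, 0.9393], [-0.9393, 0.0002, -0.3431], [-0.0008, -1.0, 0.0016]]
grasp [ 0.424 -0.249  0.233] paddle yaw -20.06
```

View pics/scene7.png

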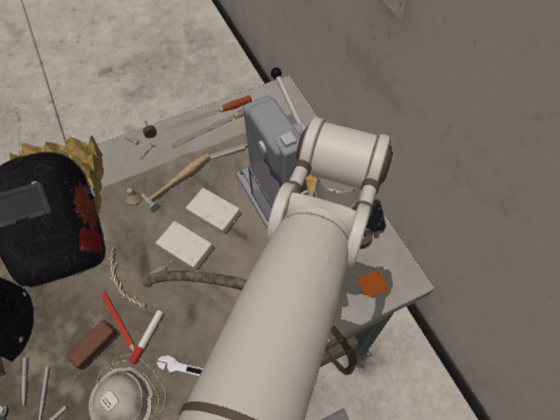

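View pics/top7.png

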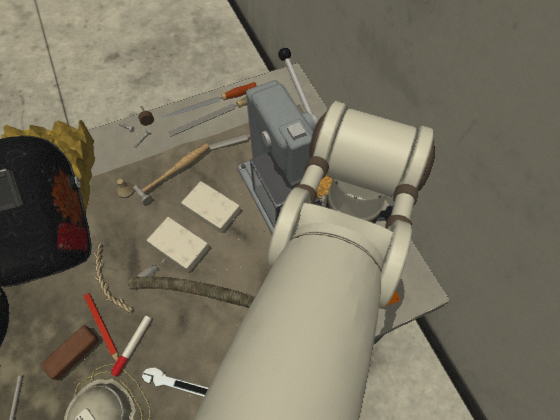

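```bash
python3 - <<'E'
from station import env
from h import *
for n in("scene","top"):
    c=env.get_calibration(n); z=np.load(f"pics/{n}7.npz"); W=pts(c,z["d"]); arm=np.nan_to_num(W[...,2],nan=0)>.26
    for yaw in (-60,-45,-20,0,10,20,30,40,50,60):
      a=np.radians(yaw); d=np.array([np.cos(a),np.sin(a)]); nn=np.array([-d[1],d[0]])
      C=np.array([.424,-.249])+.148*d
      P=np.array([[*(C+d*i*.031+nn*j*.028),.23] for i,j in((1,1),(1,-1),(-1,-1),(-1,1))])
      uv=proj(c,P); m=np.zeros(arm.shape,np.uint8); cv2.fillPoly(m,[uv.astype(np.int32)],1)
      print(n,yaw,uv.mean(0).round(),"occl frac",(arm&(m>0)).sum()/m.sum())
E
```

```text
scene -60 [362. 193.] occl frac 0.9805970149253731
scene -45 [346. 186.] occl frac 0.9969512195121951
scene -20 [317. 184.] occl frac 0.7006079027355623
scene 0 [295. 189.] occl frac 0.7928902627511591
scene 10 [285. 194.] occl frac 0.7542503863987635
scene 20 [276. 201.] occl frac 0.5454545454545454
scene 30 [268. 209.] occl frac 0.36619718309859156
scene 40 [262. 218.] occl frac 0.24267782426778242
scene 50 [258. 228.] occl frac 0.16321243523316062
scene 60 [255. 239.] occl frac 0.15217391304347827
top -60 [380. 195.] occl frac 0.8862343572241184
top -45 [361. 187.] occl frac 0.9964454976303317
top -20 [328. 183.] occl frac 0.7331730769230769
top 0 [303. 188.] occl frac 0.6980023501762632
top 10 [291. 194.] occl frac 0.5410798122065728
top 20 [281. 201.] occl frac 0.36860068259385664
top 30 [272. 210.] occl frac 0.23153252480705622
top 40 [265. 221.] occl frac 0.15464994775339602
top 50 [259. 233.] occl frac 0.12124248496993988
top 60 [256. 245.] occl frac 0.11938872970391595
```

>>> arm_command([
  [0,0,3,0,0,0,-1],
  [0,0,9,0,0,0,-1],
  [0,0,17,0,0,0,-1],
  [0,0,25,0,0,0,-1],
  [0,0,30,0,0,0,-1],
])

```text
t: 13.18
tool_pos: [0.4237, -0.2488, 0.4038]
orientation: [-1.286, 1.077, -1.077]
contact_force: [-0.4, -0.4, -2.9]
grip_width: 0.0238
```

>>> arm_command([
  [0,0,3,0,0,0,-1],
  [0,0,9,0,0,0,-1],
  [0,0,17,0,0,0,-1],
  [0,0,23,0,0,0,-1],
  [0,0,26,0,0,0,-1],
])

```text
t: 13.8
tool_pos: [0.4237, -0.2486, 0.4037]
orientation: [-1.443, 0.73, -0.73]
contact_force: [0.1, -0.3, -3.3]
grip_width: 0.0237
```

```bash
python3 look.py 8; python3 - <<'E'
import cv2,numpy as np
a=cv2.resize(cv2.imread("pics/scene8.png")[180:270,220:350],None,fx=3,fy=3);b=cv2.resize(cv2.imread("pics/top8.png")[180:270,220:350],None,fx=3,fy=3)
cv2.imwrite("pics/both8.png",np.hstack([a,b]))
E
```

```text
t 13.9 tcp [ 0.4237 -0.2486  0.4037] q [-0.778 -0.061  1.827  0.002  1.377  0.161] F [-0.22  0.21 -3.31] w 0.0236
[[0.591, 0.0006, 0.8067], [-0.8067, 0.0019, 0.591], [-0.0012, -1.0, 0.0016]]
grasp [ 0.4238 -0.2483  0.2327] paddle yaw 36.23
```

View pics/both8.png

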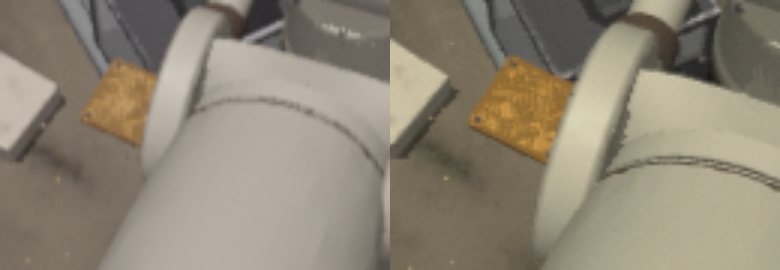

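```bash
cat > blank.py <<'E'
import sys
from station import env
from h import *
def edges(n,k,grasp,yaw,zt,plot=True):
    c=env.get_calibration(n); z=np.load(f"pics/{n}{k}.npz"); im=z["im"]
    hsv=cv2.cvtColor(im,cv2.COLOR_RGB2HSV).astype(int); H,S,V=[hsv[...,i] for i in range(3)]
    m=((S>110)&(H<28)&(H>8)&(V>80)).astype(np.uint8)
    a=np.radians(yaw); d=np.array([np.cos(a),np.sin(a)]); nn=np.array([-d[1],d[0]]); g=np.array(grasp)
    P=np.array([[*(g+d*(.1465+i*.036)+nn*j*.034),zt] for i,j in((1,1),(1,-1),(-1,-1),(-1,1))])
    r=np.zeros_like(m); cv2.fillPoly(r,[proj(c,P).astype(np.int32)],1); m=m*r
    m=cv2.morphologyEx(m,cv2.MORPH_CLOSE,np.ones((3,3),np.uint8))
    q=max(cv2.findContours(m,cv2.RETR_EXTERNAL,cv2.CHAIN_APPROX_NONE)[0],key=cv2.contourArea)[:,0].astype(float)
    X=ray(c,q[:,0],q[:,1],zt)[:,:2]; rel=(X-g)*1000; L=np.stack([rel@d,rel@nn],-1)
    np.save("L.npy",L)
    return L,q
if __name__=="__main__":
    k=sys.argv[1]; g=[float(sys.argv[2]),float(sys.argv[3])]; yaw=float(sys.argv[4]); zt=float(sys.argv[5])
    for n in("scene","top"):
        L,q=edges(n,k,g,yaw,zt); print(n,"along range",L[:,0].min().round(1),L[:,0].max().round(1),"lat",L[:,1].min().round(1),L[:,1].max().round(1))
        f=L[(L[:,0]>L[:,0].max()-4)&(abs(L[:,1]-L[:,1].mean())<18)]; 
        if len(f)>3: p=np.polyfit(f[:,1],f[:,0],1); print(" front: x=%.1f at y=0, slope %.2f deg n=%d"%(p[1],np.degrees(np.arctan(p[0])),len(f)))
        for s,nm in((1,"left"),(-1,"right")):
            f=L[(s*L[:,1]>(s*L[:,1]).max()-4)&(L[:,0]<L[:,0].max()-5)]
            if len(f)>3: p=np.polyfit(f[:,0],f[:,1],1); print(" ",nm,"y=%.1f at x=146, slope %.2f deg n=%d xs %.0f..%.0f"%(np.polyval(p,146),np.degrees(np.arctan(p[0])),len(f),f[:,0].min(),f[:,0].max()))
E
python3 blank.py 8 .4238 -.2483 36.23 .2277
```

```text
scene along range 130.2 178.4 lat -29.0 26.6
 front: x=177.2 at y=0, slope -0.43 deg n=13
  left y=25.0 at x=146, slope 2.69 deg n=19 xs 130..172
  right y=-28.1 at x=146, slope 2.21 deg n=13 xs 145..173
top along range 124.6 181.4 lat -31.1 27.0
 front: x=180.5 at y=0, slope -1.92 deg n=14
  left y=25.9 at x=146, slope 1.61 deg n=25 xs 125..175
  right y=-29.1 at x=146, slope 1.03 deg n=21 xs 135..176
```

```bash
python3 - <<'E'
from station import env
from h import *
for n in("scene","top"):
    c=env.get_calibration(n)
    for k,g,yaw,zt in((1,None,0,.0345),(8,(.4238,-.2483),36.23,.2277)):
        z=np.load(f"pics/{n}{k}.npz"); W=pts(c,z["d"]); im=z["im"]
        hsv=cv2.cvtColor(im,cv2.COLOR_RGB2HSV).astype(int); m=((hsv[...,1]>110)&(hsv[...,0]<28)&(hsv[...,0]>8)&(hsv[...,2]>80)).astype(np.uint8)
        r=np.zeros_like(m)
        if g is None: r[205:240,178:220]=1
        else:
            a=np.radians(yaw); d=np.array([np.cos(a),np.sin(a)]); nn=np.array([-d[1],d[0]])
            P=np.array([[*(np.array(g)+d*(.1465+i*.034)+nn*j*.03),zt] for i,j in((1,1),(1,-1),(-1,-1),(-1,1))]); cv2.fillPoly(r,[proj(c,P).astype(np.int32)],1)
        m=cv2.erode(m*r,np.ones((3,3),np.uint8))>0
        Q=W[m]; Q=Q[np.isfinite(Q[:,2])]; Q=Q[abs(Q[:,2]-np.median(Q[:,2]))<.012]
        A=np.c_[Q[:,:2]-Q[:,:2].mean(0),np.ones(len(Q))]; co=np.linalg.lstsq(A,Q[:,2],rcond=None)[0]
        print(n,k,len(Q),"mean z",Q[:,2].mean().round(4),"sd",Q[:,2].std().round(4),"slopes deg",np.degrees(co[:2]).round(1), "at",Q.mean(0).round(3))
        if g is not None: 
            rel=(Q[:,:2]-g)@d; A=np.polyfit(rel-.1465,Q[:,2],1); print("  pitch deg",np.degrees(A[0]).round(2), "z at centre",A[1].round(4))
    z=np.load(f"pics/{n}8.npz"); W=pts(c,z["d"])
    b={"scene":[(210,205),(183,243)],"top":[(210,203),(178,243)]}[n]
    for u,v in b: print("  block top z",np.nanmean(W[v-5:v+6,u-5:u+6,2]).round(4))
E
```

```text
scene 1 297 mean z 0.0346 sd 0.002 slopes deg [-0.  -0.1] at [ 0.691 -0.034  0.035]
scene 8 300 mean z 0.2271 sd 0.0016 slopes deg [-1.5 -0.4] at [ 0.55  -0.155  0.227]
  pitch deg -1.68 z at centre 0.2274
  block top z 0.0303
  block top z 0.0306
top 1 408 mean z 0.0348 sd 0.0016 slopes deg [-0.  -0.1] at [ 0.694 -0.032  0.035]
top 8 578 mean z 0.2273 sd 0.0012 slopes deg [-0.6 -0. ] at [ 0.549 -0.157  0.227]
  pitch deg -0.53 z at centre 0.2274
  block top z 0.0304
  block top z 0.0306
```

>>> arm_command([
  [0,0,-3,-2,-2,0,-1],
  [0,0,-8,-6,-5,0,-1],
  [0,0,-14,-10,-8,0,-1],
  [0,0,-19,-13,-11,0,-1],
  [0,0,-22,-15,-12,0,-1],
])

```text
t: 14.52
tool_pos: [0.4086, -0.2606, 0.4037]
orientation: [-1.313, 1.026, -1.026]
contact_force: [0.1, 0.1, -2.9]
grip_width: 0.0235
```

>>> arm_command([
  [0,0,-2,-2,-1,0,-1],
  [0,0,-6,-5,-4,0,-1],
  [0,0,-10,-8,-6,0,-1],
  [0,0,-12.8,-9,-7,0,-1],
  [0,0,-13.6,-10,-8,0,-1],
])

```text
t: 15.15
tool_pos: [0.3985, -0.2686, 0.4036]
orientation: [-1.211, 1.203, -1.203]
contact_force: [0.5, 0.5, -2.8]
grip_width: 0.0237
```

```bash
python3 st.py
```

```text
t 15.15 tcp [ 0.3985 -0.2686  0.4036] q [-0.846 -0.091  1.855  0.002  1.378  0.717] F [ 0.5   0.48 -2.84] w 0.0237
tilt y [ 0.0015  0.0014 -1.    ] z [1.     0.0075 0.0015]
grasp [ 0.3988 -0.2683  0.2326] paddle yaw 0.43
```

>>> arm_command([
  [0,-0.2,0,-1,0,-8,-1],
  [0,-0.4,0,-1.5,0,-24,-1],
  [0,-0.6,0,-2,0,-44,-1],
  [0,-0.8,0.1,-2.4,0,-60,-1],
  [0,-0.8,0.1,-2.4,0,-68,-1],
])

```text
t: 15.78
tool_pos: [0.3958, -0.2682, 0.3338]
orientation: [-1.201, 1.194, -1.206]
contact_force: [0.7, 0.3, -3.3]
grip_width: 0.0238
```

>>> arm_command([
  [0,0,0,0,0,-8,-1],
  [0,0,0,0,0,-24,-1],
  [0,0,0,0,0,-44,-1],
  [0,0,0,0,0,-58,-1],
  [0,0,0,0,0,-64,-1],
])

```text
t: 16.4
tool_pos: [0.3956, -0.268, 0.2688]
orientation: [-1.201, 1.195, -1.205]
contact_force: [-0.2, 0.2, -3.8]
grip_width: 0.0235
```

```bash
python3 st.py; python3 look.py 9; python3 - <<'E'
import cv2,numpy as np
a=cv2.resize(cv2.imread("pics/scene9.png")[130:280,220:350],None,fx=3,fy=3);b=cv2.resize(cv2.imread("pics/top9.png")[130:280,220:350],None,fx=3,fy=3)
cv2.imwrite("pics/both9.png",np.hstack([a,b]))
E
```

```text
t 16.4 tcp [ 0.3956 -0.268   0.2688] q [-0.853  0.06   1.991  0.014  1.085  0.702] F [-0.22  0.25 -3.75] w 0.0235
tilt y [ 0.0129  0.0045 -0.9999] z [0.9999 0.0094 0.0129]
grasp [ 0.3978 -0.2672  0.0978] paddle yaw 0.54
t 16.5 tcp [ 0.3957 -0.2681  0.2693] q [-0.853  0.06   1.991  0.014  1.086  0.702] F [-0.21  0.87 -2.8 ] w 0.0234
[[0.0094, 0.0132, 0.9999], [-0.9999, 0.0041, 0.0094], [-0.004, -0.9999, 0.0132]]
grasp [ 0.398  -0.2674  0.0983] paddle yaw 0.54
```

View pics/both9.png

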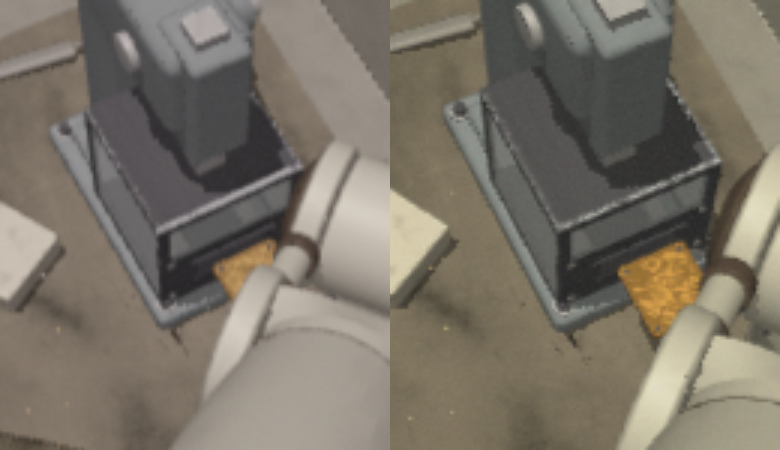

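```bash
cat > bz.py <<'E'
import sys
from station import env
from h import *
k=sys.argv[1]; g=np.array([float(sys.argv[2]),float(sys.argv[3])]); yaw=float(sys.argv[4]); zt=float(sys.argv[5])
for n in("scene","top"):
    c=env.get_calibration(n)
    z=np.load(f"pics/{n}{k}.npz"); W=pts(c,z["d"]); im=z["im"]
    hsv=cv2.cvtColor(im,cv2.COLOR_RGB2HSV).astype(int); m=((hsv[...,1]>110)&(hsv[...,0]<28)&(hsv[...,0]>8)&(hsv[...,2]>80)).astype(np.uint8)
    r=np.zeros_like(m)
    a=np.radians(yaw); d=np.array([np.cos(a),np.sin(a)]); nn=np.array([-d[1],d[0]])
    P=np.array([[*(np.array(g)+d*(.1465+i*.034)+nn*j*.03),zt] for i,j in((1,1),(1,-1),(-1,-1),(-1,1))]); cv2.fillPoly(r,[proj(c,P).astype(np.int32)],1)
    m=cv2.erode(m*r,np.ones((3,3),np.uint8))>0
    Q=W[m]; Q=Q[np.isfinite(Q[:,2])]; Q=Q[abs(Q[:,2]-np.median(Q[:,2]))<.008]
    rel=(Q[:,:2]-g); A=np.c_[rel@d-.1475,rel@nn,np.ones(len(Q))]; co=np.linalg.lstsq(A,Q[:,2],rcond=None)[0]
    print(n,len(Q),"z centre",co[2].round(4),"nose-up pitch",np.degrees(co[0]).round(2),"roll",np.degrees(co[1]).round(2))
E
python3 bz.py 9 .398 -.2674 .54 .095; python3 blank.py 9 .398 -.2674 .54 .095
python3 - <<'E'
import cv2
a=cv2.imread("pics/top9.png")[150:250,225:345]
cv2.imwrite("pics/p9.png",cv2.resize(a,None,fx=6,fy=6,interpolation=cv2.INTER_CUBIC))
E
```

```text
scene 76 z centre 0.097 nose-up pitch -8.55 roll -1.73
top 397 z centre 0.0938 nose-up pitch 0.11 roll 0.3
scene along range 146.3 178.5 lat -30.0 26.2
 front: x=176.9 at y=0, slope -2.99 deg n=13
  left y=23.5 at x=146, slope 3.77 deg n=11 xs 146..173
top along range 116.5 180.9 lat -29.2 27.9
 front: x=179.3 at y=0, slope -1.80 deg n=15
  left y=26.4 at x=146, slope 1.36 deg n=22 xs 117..174
  right y=-27.3 at x=146, slope -2.58 deg n=12 xs 145..174
```

View pics/p9.png

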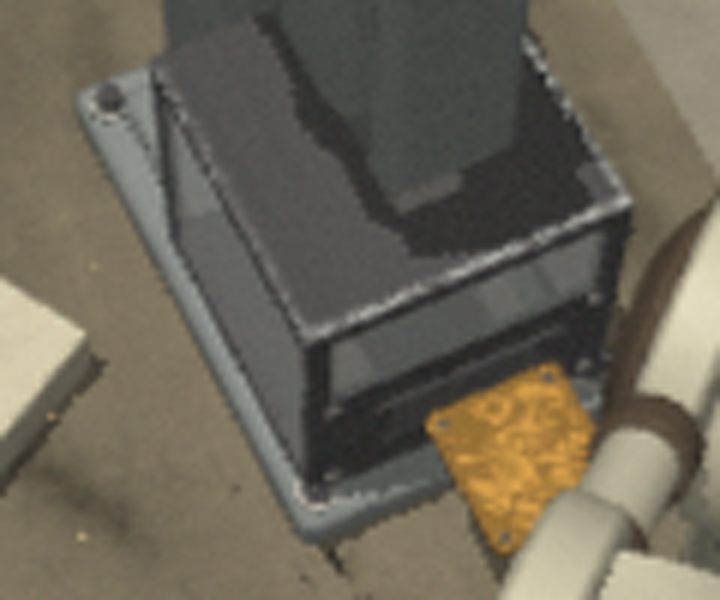

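```bash
python3 - <<'E'
from station import env
from h import *
c=env.get_calibration("top")
def w(p,z): return ray(c,[225+(p[0]+.5)/6-.5],[150+(p[1]+.5)/6-.5],z)[0,:2]*1000
a=np.radians(1.3); ex=np.array([np.cos(a),np.sin(a)]); ey=np.array([-ex[1],ex[0]])
T=np.array([645.5,-265.0])
for nm,p,z in [("lipL",(378,408),.089),("lipR",(567,328),.089),("FL",(307,338),.15),("FR",(632,205),.15),("BL",(153,62),.15),("footFL",(312,545),.011),("blFL",(427,418),.0938),("blFR",(560,363),.0938),("blRL",(507,556),.0938)]:
    X=w(p,z); print(nm,X.round(1),"press",((X-T)@ex).round(1),((X-T)@ey).round(1))
E
```

```text
lipL [ 589.8 -226.6] press -54.8 39.6
lipR [ 591.8 -306.5] press -54.6 -40.3
FL [ 597.4 -201.7] press -46.7 64.4
FR [ 599.9 -331.3] press -47.1 -65.3
BL [ 728.2 -196. ] press 84.2 67.1
footFL [ 580.3 -194.6] press -63.6 71.8
blFL [ 576.5 -240.5] press -68.4 26.0
blFR [ 577.2 -296. ] press -69.0 -29.4
blRL [ 514.1 -243.5] press -130.9 24.4
```

>>> arm_command([
  [0,0,0,0,0.6,-6,-1],
  [0,0,0,0,1.2,-12,-1],
  [0,0,0,0,1.4,-15.3,-1],
  [0,0,0,0,1.4,-15.3,-1],
])

```text
t: 17.0
tool_pos: [0.3956, -0.2666, 0.2537]
orientation: [-1.201, 1.195, -1.205]
contact_force: [-0.1, -0.3, -2.9]
grip_width: 0.0235
```

```bash
python3 look.py 10; python3 - <<'E'
import cv2
a=cv2.imread("pics/top10.png")[150:250,225:345]
cv2.imwrite("pics/p10.png",cv2.resize(a,None,fx=6,fy=6,interpolation=cv2.INTER_CUBIC))
E
```

```text
t 17.1 tcp [ 0.3958 -0.2668  0.2541] q [-0.851  0.083  2.001  0.015  1.052  0.704] F [-0.24 -1.38 -2.52] w 0.0234
[[0.0093, 0.0134, 0.9999], [-0.9999, 0.0039, 0.0093], [-0.0038, -0.9999, 0.0135]]
grasp [ 0.3981 -0.2661  0.0832] paddle yaw 0.53
```

View pics/p10.png

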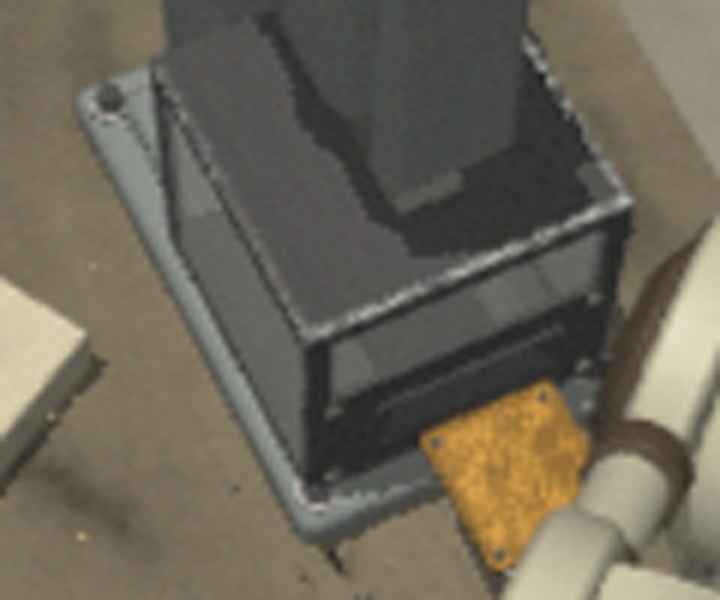

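```bash
python3 bz.py 10 .3981 -.2661 .53 .079 ; python3 blank.py 10 .3981 -.2661 .53 .079 | tail -4; python3 - <<'E'
from station import env
from h import *
c=env.get_calibration("top")
def w(p,z): return ray(c,[225+(p[0]+.5)/6-.5],[150+(p[1]+.5)/6-.5],z)[0,:2]*1000
a=np.radians(1.3); ex=np.array([np.cos(a),np.sin(a)]); ey=np.array([-ex[1],ex[0]])
T=np.array([644.9,-265.3])
for nm,p,z in [("blFL",(421,434),.079),("blFR",(555,380),.079),("blRL",(498,572),.079)]:
    X=w(p,z); print(nm,X.round(1),"press",((X-T)@ex).round(1),((X-T)@ey).round(1))
E
```

```text
scene 79 z centre 0.0807 nose-up pitch -4.91 roll -1.9
top 390 z centre 0.0792 nose-up pitch 0.08 roll 0.15
top along range 117.9 181.5 lat -29.9 27.1
 front: x=180.1 at y=0, slope -2.25 deg n=14
  left y=25.8 at x=146, slope 1.33 deg n=22 xs 120..175
  right y=-28.5 at x=146, slope -1.05 deg n=12 xs 145..175
blFL [ 577.8 -239.1] press -66.5 27.7
blFR [ 577.9 -295.5] press -67.6 -28.7
blRL [ 515.1 -241.3] press -129.2 26.9
```

>>> arm_command([
  [0,0,0,3,0.3,0,-1],
  [0,0,0,7,0.5,0,-1],
  [0,0,0,11,0.6,0,-1],
  [0,0,0,14,0.7,0,-1],
  [0,0,0,15,0.7,0,-1],
])

```text
t: 17.73
tool_pos: [0.411, -0.266, 0.2541]
orientation: [-1.201, 1.194, -1.206]
contact_force: [-1.0, 0.1, -3.3]
grip_width: 0.0234
```

>>> arm_command([
  [0,0,0,2,0,0,-1],
  [0,0,0,5,0.1,0,-1],
  [0,0,0,8,0.2,0,-1],
  [0,0,0,10,0.2,0,-1],
  [0,0,0,10,0.2,0,-1],
])

```text
t: 18.35
tool_pos: [0.4211, -0.2658, 0.2541]
orientation: [-1.201, 1.194, -1.205]
contact_force: [-0.6, 0.4, -3.1]
grip_width: 0.0239
```

```bash
python3 look.py 11; python3 - <<'E'
import cv2
a=cv2.imread("pics/top11.png")[150:250,225:345]
cv2.imwrite("pics/p11.png",cv2.resize(a,None,fx=6,fy=6,interpolation=cv2.INTER_CUBIC))
E
```

```text
t 18.45 tcp [ 0.421  -0.2658  0.2541] q [-0.81   0.134  1.944  0.014  1.057  0.744] F [-0.1   0.33 -2.9 ] w 0.0234
[[0.0097, 0.0133, 0.9999], [-0.9999, 0.004, 0.0096], [-0.0038, -0.9999, 0.0133]]
grasp [ 0.4233 -0.2651  0.0831] paddle yaw 0.55
```

View pics/p11.png

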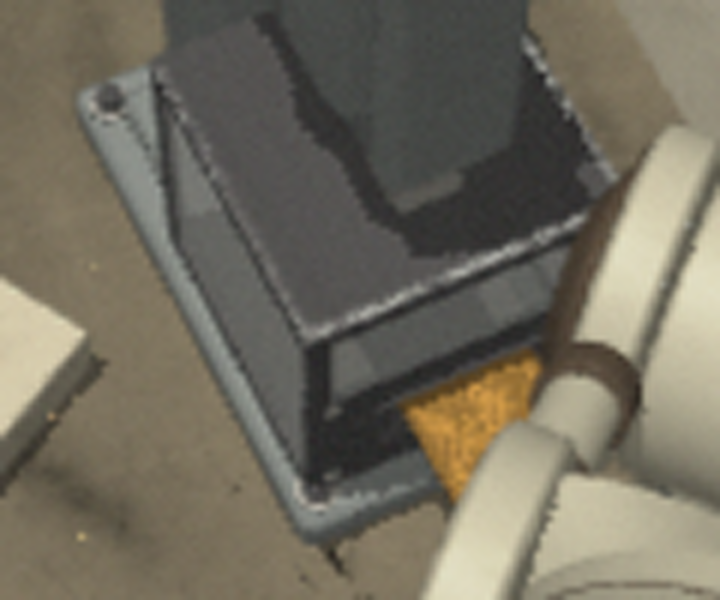

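>>> arm_command([
  [0,0,0,2,0,0,-1],
  [0,0,0,5,0.1,0,-1],
  [0,0,0,9,0.2,0,-1],
  [0,0,0,12,0.3,0,-1],
  [0,0,0,12,0.3,0,-1],
])

```text
t: 19.08
tool_pos: [0.4332, -0.2655, 0.2541]
orientation: [-1.201, 1.194, -1.205]
contact_force: [-0.4, 0.3, -3.6]
grip_width: 0.0237
```

>>> arm_command([
  [0,0,0,2,0,0,-1],
  [0,0,0,6,0.1,0,-1],
  [0,0,0,10,0.2,0,-1],
  [0,0,0,14,0.3,0,-1],
  [0,0,0,15,0.3,0,-1],
])

```text
t: 19.7
tool_pos: [0.4485, -0.2652, 0.2541]
orientation: [-1.201, 1.194, -1.205]
contact_force: [-0.8, -0.4, -3.4]
grip_width: 0.0236
```

```bash
python3 look.py 12; python3 - <<'E'
import cv2
a=cv2.imread("pics/top12.png")[150:250,225:345]
cv2.imwrite("pics/p12.png",cv2.resize(a,None,fx=6,fy=6,interpolation=cv2.INTER_CUBIC))
E
```

```text
t 19.8 tcp [ 0.4483 -0.2652  0.2541] q [-0.77   0.19   1.88   0.014  1.064  0.784] F [-0.35 -0.42 -3.22] w 0.0232
[[0.0102, 0.0132, 0.9999], [-0.9999, 0.004, 0.0102], [-0.0038, -0.9999, 0.0133]]
grasp [ 0.4506 -0.2645  0.0831] paddle yaw 0.58
```

View pics/p12.png

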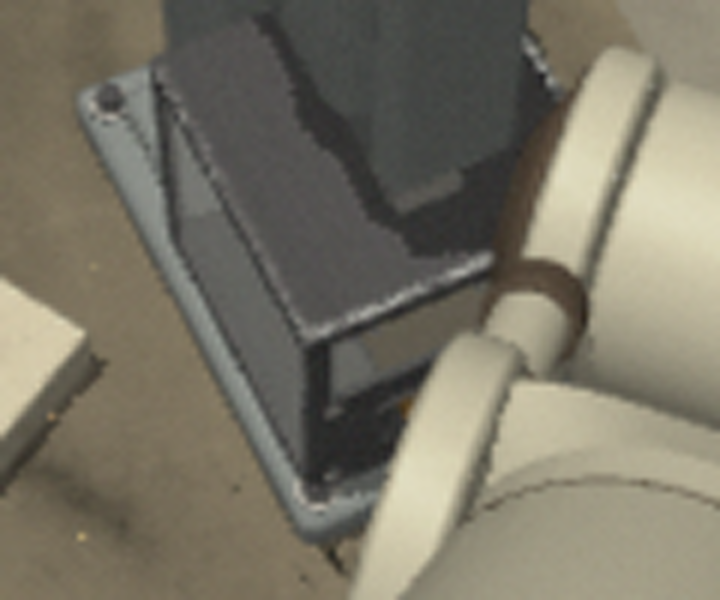

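>>> arm_command([
  [0,0,0,2,0,0,-1],
  [0,0,0,6,0.1,0,-1],
  [0,0,0,11,0.2,0,-1],
  [0,0,0,16,0.3,0,-1],
  [0,0,0,18,0.4,0,-1],
])

```text
t: 20.42
tool_pos: [0.4667, -0.2648, 0.2541]
orientation: [-1.201, 1.194, -1.205]
contact_force: [0.7, 0.1, -2.7]
grip_width: 0.0235
```

>>> arm_command([
  [0,0,0,2,0,0,-1],
  [0,0,0,6,0.1,0,-1],
  [0,0,0,10,0.2,0,-1],
  [0,0,0,14,0.3,0,-1],
  [0,0,0,15,0.3,0,-1],
])

```text
t: 21.05
tool_pos: [0.482, -0.2645, 0.2541]
orientation: [-1.202, 1.193, -1.205]
contact_force: [-0.4, -0.4, -3.0]
grip_width: 0.0238
```

```bash
python3 st.py; python3 st.py | head -1
```

```text
t 21.05 tcp [ 0.482  -0.2645  0.2541] q [-0.725  0.259  1.798  0.013  1.077  0.829] F [-0.35 -0.41 -2.98] w 0.0238
tilt y [ 0.0134  0.0038 -0.9999] z [0.9999 0.0107 0.0135]
grasp [ 0.4843 -0.2638  0.0831] paddle yaw 0.61
t 21.05 tcp [ 0.482  -0.2645  0.2541] q [-0.725  0.259  1.798  0.013  1.077  0.829] F [-0.35 -0.41 -2.98] w 0.0238
```

```bash
cat > favg.py <<'E'
from station import env
from h import *
F=[];T=[]
for i in range(8):
    env.snapshot("top"); s=env.sense(); F.append(s["contact_force"]);T.append(s["ft_torque"])
F=np.array(F); print("t",s["t"],"tcp",s["tool_pos"].round(4),"F mean",F.mean(0).round(2),"se",(F.std(0)/8**.5).round(2),"T",np.mean(T,0).round(3))
E
python3 favg.py
```

```text
t 21.45 tcp [ 0.4816 -0.2645  0.2541] F mean [-0.03  0.43 -3.06] se [0.13 0.19 0.15] T [0.022 0.261 0.001]
```

>>> arm_command([
  [0,0,0,2,0,0,-1],
  [0,0,0,4,0.1,0,-1],
  [0,0,0,5,0.1,0,-1],
  [0,0,0,5,0.1,0,-1],
])

```text
t: 21.95
tool_pos: [0.4868, -0.2644, 0.2541]
orientation: [-1.201, 1.193, -1.205]
contact_force: [-0.5, -0.4, -2.7]
grip_width: 0.0236
```

```bash
python3 favg.py
```

```text
t 22.35 tcp [ 0.4866 -0.2644  0.2541] F mean [-0.28 -0.08 -2.8 ] se [0.19 0.17 0.17] T [ 0.012  0.252 -0.01 ]
```

>>> arm_command([
  [0,0,0,2,0,0,-1],
  [0,0,0,4,0.1,0,-1],
  [0,0,0,4,0.1,0,-1],
])

```text
t: 22.72
tool_pos: [0.4905, -0.2641, 0.2538]
orientation: [-1.202, 1.195, -1.204]
contact_force: [-2.8, -0.2, -2.4]
grip_width: 0.0234
```

```bash
python3 favg.py
```

```text
t 23.125 tcp [ 0.4905 -0.2642  0.254 ] F mean [-2.74  0.36 -2.5 ] se [0.23 0.18 0.11] T [0.102 0.681 0.083]
```

>>> arm_command([
  [0,0,0,1,0,0,-1],
  [0,0,0,2,0,0,-1],
  [0,0,0,3,0.1,0,-1],
  [0,0,0,3,0.1,0,-1],
])

```text
t: 23.62
tool_pos: [0.4935, -0.2641, 0.2539]
orientation: [-1.202, 1.194, -1.204]
contact_force: [-3.9, -0.9, -2.6]
grip_width: 0.0234
```

```bash
python3 favg.py; python3 favg.py
```

```text
t 24.025 tcp [ 0.4935 -0.2641  0.254 ] F mean [-3.92  0.1  -2.45] se [0.23 0.11 0.16] T [0.093 0.815 0.085]
t 24.425 tcp [ 0.4935 -0.2641  0.254 ] F mean [-3.81  0.19 -2.06] se [0.14 0.16 0.15] T [0.106 0.812 0.091]
```

>>> arm_command([
  [0,0,0,1,0,0,-1],
  [0,0,0,2,0,0,-1],
  [0,0,0,2.6,0,0,-1],
  [0,0,0,2.6,0,0.5,-1],
  [0,0,0,2.6,0,0.5,-1],
])

```text
t: 25.05
tool_pos: [0.496, -0.264, 0.2543]
orientation: [-1.202, 1.194, -1.204]
contact_force: [-4.1, 0.1, -3.7]
grip_width: 0.0238
```

```bash
python3 favg.py; python3 favg.py; python3 look.py 13; python3 - <<'E'
import cv2,numpy as np
a=cv2.resize(cv2.imread("pics/scene13.png")[130:280,220:350],None,fx=3,fy=3);b=cv2.resize(cv2.imread("pics/top13.png")[130:280,220:350],None,fx=3,fy=3)
cv2.imwrite("pics/both13.png",np.hstack([a,b]))
E
```

```text
t 25.45 tcp [ 0.4961 -0.2641  0.2544] F mean [-4.23  0.13 -3.28] se [0.1  0.15 0.18] T [0.091 1.093 0.095]
t 25.85 tcp [ 0.4961 -0.2641  0.2545] F mean [-4.48  0.52 -3.19] se [0.12 0.12 0.18] T [0.099 1.134 0.107]
t 25.95 tcp [ 0.4961 -0.2641  0.2544] q [-0.707  0.287  1.763  0.013  1.085  0.847] F [-3.89  0.37 -4.03] w 0.0234
[[0.0105, 0.0128, 0.9999], [-0.9999, 0.0042, 0.0104], [-0.0041, -0.9999, 0.0129]]
grasp [ 0.4983 -0.2634  0.0835] paddle yaw 0.6
```

View pics/both13.png

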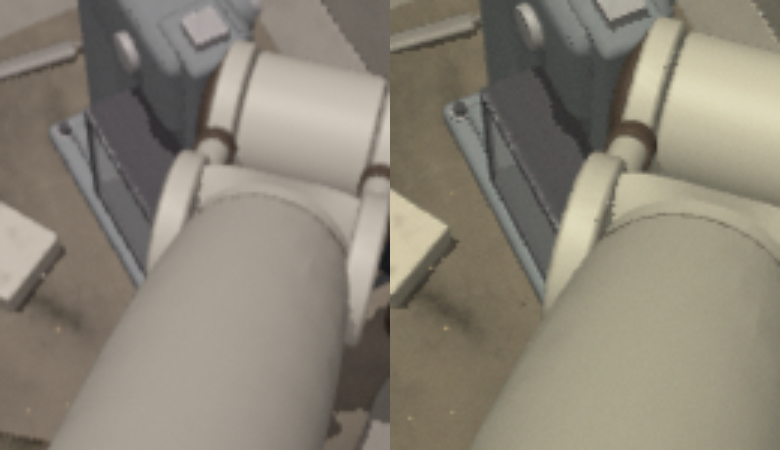

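```bash
python3 - <<'E'
from station import env
s=env.sense(); print(s["tool_pos"],s["qd"].round(4)); print(env.hand_in())
E
```

```text
[ 0.49609642 -0.26407811  0.25444789] [ 0.0011 -0.0004 -0.0007  0.0017 -0.001   0.0005]
the job is handed in; nothing more can be done
None
```

I gripped the paddle by its handle, slid the blade under the bronze blank, lifted it clear of both blocks, and fed it level through the slot until it pushed the sprung stop. I then handed in while still holding. Handing in gave no verdict, so the evidence below is from my own last checks.

- **Stop:** The horizontal push settled at about 4.3 N, which puts the stop about 5 to 6 mm in. Dead reckoning from the last clear picture agreed within about 1 mm, so the blank should be close to centred under the punch.
- **Vertical load:** This was −3.2 N, about the weight of paddle plus blank, so the paddle is barely touching the press, if at all. During the push it had dropped briefly to about −2.2 N. I put that down to friction at the stop, and it cleared after I raised the paddle 0.5 mm.
- **Level and height:** Depth readings just before the slot gave the blank's top at z 79.2 mm and about 0.1° of tilt from the top camera. The scene camera saw only a corner of the blank and gave a bad slope of −5°, which I ignored.
- **Squareness:** The blank sat about 1° off the press axis before it reached the stop.
- **Camera agreement:** The two cameras differed by about 2 mm on absolute positions. I aligned the blank and the slot in the top view alone.
- **Not checked:** The arm hid the blank in the final pictures, so the end position rests on force and travel, not sight. I made no closing check of the emery roll or the collar. I saw no sign of contact with either, nor any unexpected force.

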